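Sort the tiles and stack the cartons on the tile bench

ROBOT

A 7-joint arm with a two-finger parallel gripper is mounted at the origin on the work surface. World frame = base frame: x ahead of the robot, y to its left, z up, the work surface at z = 0. Lengths are in m, angles in degrees, forces in N, time in s.
With the tool pointing down it reaches from about 0.425 to 0.875 m from the base axis. Payload 9.9 kg.
Tool frame: the origin (TCP) lies midway between the tips of the shut fingers; the grasp point (between the pads) lies 19 mm behind it; z points along the fingers, y is the direction in which the jaws open and shut (so a half turn about z gives the same grasp; the last joint's range is limited). The gripper opens to 85 mm and grips with 20 to 120 N. Pads are 22 mm wide; open, the fingers measure 114 mm over their backs; the gripper's body (76 mm by 85 mm) begins 54 mm behind the grasp point. The pads swing forward as they close: fully open they stand 13 mm farther back than shut.
Start: joints at [-71.78, 32.985, 1.427, 82.34, -0.859, 64.687, -3.237], TCP at [0.264, 0.621, 0.231] pointing down, gripper open.
Joint ranges: [-157.87, 157.87], [-19.46, 123.44], [-87.15, 90], [11.01, 140.99], [-62.26, 242.26], [9.8, 113.94], [-161.44, 161.44]. Speed limits (degrees/s): [127.2, 127.2, 172.46, 172.46, 180, 180, 180].

INTERFACE

Orientations are given as a 3x3 rotation matrix whose columns are the frame's x, y, z axes.
In Python, from rig import bot gives the robot as it stands.
- The arm moves only by the shell command python3 -m handwheel 'ROWS' [FORCE]. ROWS is a JSON object of lists of equal length, an entry for each row: "dp": the shift along the tool's x, y, z in cm, a list of three; "roll": the turn about the tool's z in degrees; "gripper": the closure, from -1 (fully open) to 1 (shut). In form: {"dp": [[dx, dy, dz], ...], "roll": [roll, ...], "gripper": [gripper, ...]}. A call has 1 to 12 rows; each row shifts and turns the pose as measured when the row begins, along the tool's axes as they then stand; what a row does not reach is not made up. A row lasts 1/10 s, in which the tool goes at most 50 mm and 8.59 degrees, less where a joint would pass 70% of its speed; a pose out of reach is approached as far as the arm can. A call is refused whole if a number of a shift passes 5 or a number of a turn 8.59, either way. A call with a gripper value outside its range is refused whole. The fingers move at their own pace and stop on an object; FORCE is the grip in N (left out, the last holds). Time passes only in rows, so rows that do not move let the fingers close. It gives the time, the measured TCP pose, the force and the opening at its end, in the units of the state.
- bot.read_state(): the state, without advancing time (a new reading comes with each control period).
- bot.get_image(name): name is "scene" or "top"; returns a dict with "frame" (400x640x3 uint8, red, green, blue), "K" (3x3 intrinsics, pixels), "R" (3x3) and "t" (3): a world point X has camera coordinates R X + t. Camera axes: x right, y down, z forward; pixel columns grow to the right and rows downward; lengths in m; the calibration is good to about 2 mm. A picture is of the moment at which its call begins. There is no depth.
- bot.job_done(): hands the job in, once; it reports no verdict.
Trained networks look in a picture, given as the dict that the camera call returned (one of the last four; its "shot" number tells which), for a name from the list of things; names that differ only in an ending like _2 or _b are one class to them, and where a whole thing is asked for, a point or a joint stands for the part that bears it (a point fixed in the world has none). Each returns a list of dicts, best first, with "confidence" (0 to 1); they miss things now and then, are a little off and sometimes report something else, mostly with a low value. They report only what shows in the picture. A call takes as long as a camera call.
- bot.spot_in(picture, name): "at" ([column, row] in pixels, amid what is visible of it).
- bot.pinpoint(picture, name): "at" ([column, row] in pixels: a listed point, or the origin of a listed thing).
The state is a dict: "t": time; "qpos": joint angles; "joint_vel": joint speeds; "joint_torque": joint torques, N m; "eef_pos": TCP position; "eef_rot": TCP orientation; "ft_force": force on the tool from outside, world axes, zero at the start; "moment": the same for the moment, N m; "finger_gap": opening from 0.0 (shut) to 1.0 (fully open).
Only numpy, scipy, OpenCV 4.12 (cv2) and the standard library are available. Lean on these libraries where they do the work, as an engineer would, in place of code of your own. Each camera call takes 0.05 s, during which the arm holds its last target. There are 200 camera calls.

TASK

Clear the bench: lay each loose tile flat in the tray that has a sample of its shape glued on the ledge (both hexagons, large and small, in the hexagon tray, beside each other and not overlapping; the long picket tile in the picket tray). Stack the two cartons on the sloping stand, the big one below and the small one on top of it, both centred across the stand, lying on the slope with their length running up it and one end set right back against the backstop. Set everything down gently without dropping it, and leave the two little glaze pots standing where they are.

Things in the scene. Friction and masses are not known exactly. Their poses are not given: they have to be found in the camera images.
- large_hexagon: loose white glazed ceramic tile, regular hexagon, 50 mm across flats (58 across corners), 12 mm thick, about 60 g. Origin: centre of its underside, on the table; z up. One pair of flats faces its own +y and -y, the others at 60 degrees to that.
- small_hexagon: loose white glazed ceramic tile, regular hexagon, 38 mm across flats (44 across corners), 12 mm thick, about 35 g. Origin: centre of its underside; z up. One pair of flats faces its own +y and -y, the others at 60 degrees to that.
- picket: loose white glazed ceramic picket tile: a long hexagon with two pointed ends, 90 mm long (its x) by 40 mm wide (its y, between two parallel straight sides 44 mm long), 12 mm thick, about 80 g. Origin: centre of its underside; z up.
- big_carton: loose closed cardboard carton of tiles, 110 mm long (its x), 58 mm wide (its y), 45 mm high, about 0.4 kg, a strip of tape along the top. Origin: centre of its underside; z up.
- small_carton: loose closed cardboard carton of tiles, 80 mm long (its x), 50 mm wide (its y), 40 mm high, about 0.26 kg, a strip of tape along the top. Origin: centre of its underside; z up.
- hex_tray: fixed shallow wooden tray, amber mat inside; a white hexagon tile (44 mm) glued on the ledge at one end (fixed) marks its kind. Origin: middle of the compartment, at table level; x towards the ledge, z up. Inside 130 (x) by 138 (y) mm, floor 4 mm above the origin; rim 6 mm thick, its top at 12 mm. Ledge x = 71 to 127 mm, 110 wide, top at 12 mm, sample's top at 24 mm.
- picket_tray: fixed shallow wooden tray, amber mat inside; a white picket tile (90 x 40 mm) glued on the ledge at one end (fixed) marks its kind. Origin: middle of the compartment, at table level; x towards the ledge, z up. Inside 130 (x) by 138 (y) mm, floor 4 mm above the origin; rim 6 mm thick, its top at 12 mm. Ledge x = 71 to 127 mm, 110 wide, top at 12 mm, sample's top at 24 mm.
- bed: bed of a fixed plywood stand, sloping 0.26 rad up away from the robot, a square backstop at its low near end. Origin: where bed and backstop face meet, mid-width, 30 mm above the table; x up the slope, y across, z square out of the bed. Bed 150 x 90 mm, no side walls; backstop 70 mm high along z, 8 thick, 90 wide. Friction can hold a carton: it does not slide back by itself.
- left_pot: small grey glaze pot with a white lid, diameter 38 mm, 54 mm high, standing loose among the trays and the stand, on the robot's left; to be left alone. Origin: centre of its underside.
- right_pot: the same kind of pot, 38 mm in diameter and 54 mm high, on the robot's right; to be left alone. Origin: centre of its underside.

How it is judged:
By the outcome, as a careful person would: the job done as asked, in the order asked, and still so for the second after the job is handed in, with the robot touching nothing.
It also fails if it takes over 131 s, if anything falls off the work surface, if the arm or the gripper's body presses on something with over 40 N, if the wrist force passes 120 N, or if a joint passes its speed limit or range.

## Working session

There is one attempt and no reset: what is moved stays moved. The work goes in short steps, Python scripts to look and compute and a shell command to move; the robot and the scene stay as the last step left them, time stands still between calls to the robot, and variables do not carry over. Pictures are saved under pics/ and viewed, about 12 in all and at most 16, crops included, and the job is handed in when it is done.

```bash
ls; mkdir -p pics; python3 - <<'E'
from rig import bot
import cv2, numpy as np
s=bot.read_state(); print({k:np.round(v,3).tolist() for k,v in s.items()})
for n in("scene","top"):
    p=bot.get_image(n); cv2.imwrite(f"pics/{n}0.png",p["frame"][:,:,::-1])
    print(n,p["K"],p["R"],p["t"])
    for o in "large_hexagon small_hexagon picket big_carton small_carton hex_tray picket_tray bed left_pot right_pot".split():
        print(o,[(np.round(d["at"],1).tolist(),round(d["confidence"],2)) for d in bot.pinpoint(p,o)[:3]],[(np.round(d["at"],1).tolist(),round(d["confidence"],2)) for d in bot.spot_in(p,o)[:3]])
E
```

```text
pics
{'t': 0.0, 'qpos': [-71.778, 33.032, 1.423, 82.388, -0.858, 64.687, -3.237], 'joint_vel': [0.117, -0.043, -0.048, -0.038, 0.062, 0.022, 0.034], 'joint_torque': [-0.0, -76.578, 2.251, -28.595, 0.015, 0.013, -0.0], 'eef_pos': [0.264, 0.621, 0.23], 'eef_rot': [[-0.92, 0.391, -0.001], [0.391, 0.92, -0.002], [-0.0, -0.002, -1.0]], 'ft_force': [-0.813, 0.756, -0.842], 'moment': [0.039, -0.018, -0.016], 'finger_gap': 1.002}
scene [[395.0425999    0.         320.89757543]
 [  0.         395.0425999  194.99675271]
 [  0.           0.           1.        ]] [[ 0.68555243  0.72785471  0.01566474]
 [ 0.56283977 -0.51623499 -0.64553298]
 [-0.46176754  0.45136344 -0.76357173]] [-0.34533506 -0.25546178  1.26406847]
large_hexagon [([330.6, 164.2], 0.67)] [([328.7, 158.1], 0.82), ([426.7, 164.9], 0.51)]
small_hexagon [([185.4, 224.0], 0.67)] [([185.2, 222.2], 0.61)]
picket [([299.2, 185.6], 0.91)] [([298.7, 186.8], 0.88)]
big_carton [([256.0, 210.1], 0.57)] [([254.2, 203.0], 0.77)]
small_carton [] [([347.6, 116.8], 0.81), ([328.1, 157.9], 0.71)]
hex_tray [] [([430.5, 163.4], 0.87)]
picket_tray [
[... 636 characters left out ...]
l_hexagon [([452.6, 274.0], 0.75)] [([455.1, 274.5], 0.56)]
picket [([320.4, 226.7], 0.61)] [([315.4, 225.3], 0.56)]
big_carton [([377.5, 231.5], 0.71), ([308.2, 122.7], 0.41)] [([378.2, 231.9], 0.97)]
small_carton [([181.3, 268.1], 0.88), ([167.3, 150.9], 0.4)] [([177.2, 270.5], 0.71), ([316.9, 226.3], 0.42)]
hex_tray [([164.7, 151.2], 0.58), ([181.6, 269.0], 0.31)] [([162.6, 143.7], 0.58), ([378.7, 228.5], 0.38)]
picket_tray [([310.8, 127.2], 0.63)] [([307.2, 118.4], 0.92)]
bed [([467.3, 178.2], 0.71)] [([466.2, 147.7], 0.98), ([388.9, 135.9], 0.74)]
left_pot [([242.8, 144.0], 0.77), ([180.6, 269.6], 0.28)] [([240.0, 141.4], 0.66)]
right_pot [([387.8, 137.6], 0.86)] [([388.7, 134.4], 0.7)]
```

```bash
python3 -c "
import cv2
p=cv2.imread('pics/top0.png'); cv2.imwrite('pics/top0b.png',cv2.resize(p,(800,500),interpolation=cv2.INTER_CUBIC))"
```

```text
(no output)
```

View pics/top0b.png

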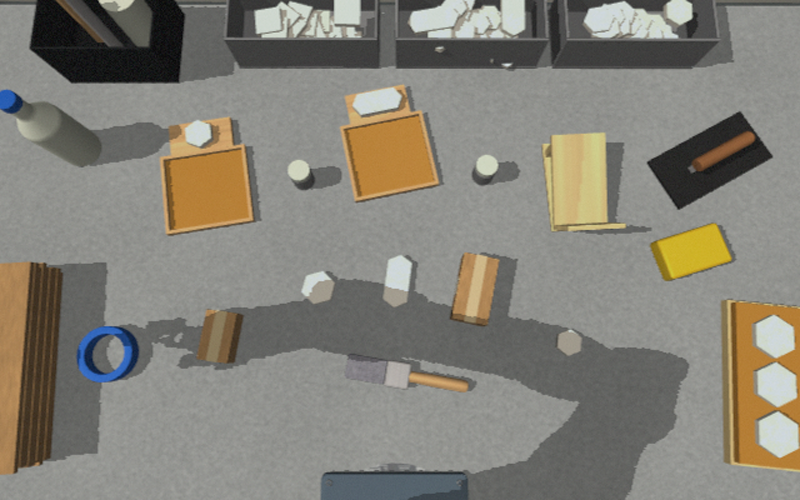

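View pics/scene0.png

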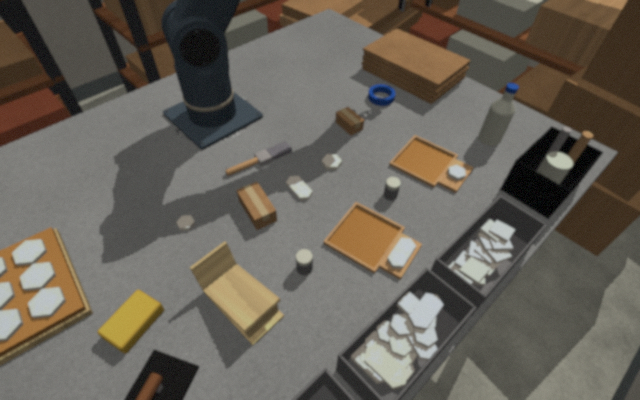

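The top view shows the tiles at about (253,232), (318,225) and (455,274), the big carton at (380,231), and the small carton at (176,270). Hex tray is at (166,152), picket tray at (311,126), the pots at (240,140) and (389,135), and the stand at (464,145). The scene view agrees. Next I'll fit the known outlines to edges in both cameras.

```bash
cat > h.py <<'E'
import cv2, numpy as np
from scipy.optimize import differential_evolution as DE
from scipy.ndimage import map_coordinates
def proj(p,X):
    c=np.asarray(X)@np.array(p["R"]).T+p["t"]; u=c@np.array(p["K"]).T; return u[:,:2]/u[:,2:]
def back(p,uv,z):
    K,R,t=[np.array(p[k]) for k in("K","R","t")]; d=R.T@np.linalg.inv(K)@[*uv,1]; C=-R.T@t
    return C+d*(z-C[2])/d[2]
def grads(p,s=1.0):
    g=cv2.GaussianBlur(p["frame"].astype(np.float32),(0,0),s)
    return [(cv2.Sobel(g[...,c],-1,1,0)/8,cv2.Sobel(g[...,c],-1,0,1)/8) for c in range(3)]
def loop(P): P=np.array(P,float); return [(P[i],P[(i+1)%len(P)]) for i in range(len(P))]
def hexa(f,z=.012):
    r=f/3**.5; return loop([(r*np.cos(a),r*np.sin(a),z) for a in np.radians(range(0,360,60))])
def rect(x0,x1,w,z): return loop([(x0,-w/2,z),(x1,-w/2,z),(x1,w/2,z),(x0,w/2,z)])
SL=.26
B=np.array([[np.cos(SL),0,-np.sin(SL)],[0,1,0],[np.sin(SL),0,np.cos(SL)]])
M=dict(large_hexagon=hexa(.05),small_hexagon=hexa(.038),
 picket=loop([(.045,0,.012),(.022,.02,.012),(-.022,.02,.012),(-.045,0,.012),(-.022,-.02,.012),(.022,-.02,.012)]),
 big_carton=rect(-.055,.055,.058,.045),small_carton=rect(-.04,.04,.05,.04),
 hex_tray=rect(-.071,.071,.15,.012)+rect(.071,.127,.11,.012),
 picket_tray=rect(-.071,.071,.15,.012)+rect(.071,.127,.11,.012),
 bed=[(B@a+[0,0,.03],B@b+[0,0,.03]) for a,b in [((0,.045,0),(.15,.045,0)),((0,-.045,0),(.15,-.045,0)),((.15,.045,0),(.15,-.045,0)),((0,.045,.07),(0,-.045,.07)),((-.008,.045,.07),(-.008,-.045,.07))]])
def fit(pics,name,x0,y0,yaw,r=.015,z0=0,ry=90):
    G=[(p,grads(p)) for p in pics]; segs=M[name]; s=np.linspace(.03,.97,25)[:,None]
    def f(v):
        c,n=np.cos(v[2]),np.sin(v[2]); R=np.array([[c,-n,0],[n,c,0],[0,0,1]]); tot=0
        for p,g in G:
            for a,b in segs:
                uv=proj(p,(a+(b-a)*s)@R.T+[v[0],v[1],z0]); d=uv[-1]-uv[0]; L=np.hypot(*d); n_=np.array([-d[1],d[0]])/L
                q=[uv[:,1],uv[:,0]]
                tot-=L*sum(np.minimum(abs(map_coordinates(gx,q,order=1)*n_[0]+map_coordinates(gy,q,order=1)*n_[1]),15).mean() for gx,gy in g)/100
        return tot
    w=np.radians(ry)
    o=DE(f,[(x0-r,x0+r),(y0-r,y0+r),(yaw-w,yaw+w)],seed=1,popsize=20,tol=1e-6,maxiter=120)
    return o.x,o.fun
def draw(p,im,name,v,z0=0,k=1,col=(0,0,255)):
    c,n=np.cos(v[2]),np.sin(v[2]); R=np.array([[c,-n,0],[n,c,0],[0,0,1]])
    for a,b in M[name]:
        uv=(proj(p,np.array([a,b])@R.T+[v[0],v[1],z0])+.5)*k; cv2.line(im,*[tuple(int(i) for i in q) for q in uv],col,1,cv2.LINE_AA)
E
python3 - <<'E'
from rig import bot
from h import *
import json
T,S=bot.get_image("top"),bot.get_image("scene")
init=dict(large_hexagon=(252,232,.012,0,30),small_hexagon=(455,273.5,.012,0,30),picket=(318,225,.012,-5,40),big_carton=(380,231,.045,-10,40),small_carton=(176,270,.04,-10,40),hex_tray=(166,152,.012,5,20),picket_tray=(311,126,.012,10,20),bed=(467,178,.03,0,20))
k=1.25; im=cv2.resize(T["frame"][:,:,::-1],(800,500),interpolation=cv2.INTER_CUBIC); im2=cv2.resize(S["frame"][:,:,::-1],(800,500),interpolation=cv2.INTER_CUBIC)
out={}
for n,(u,v,z,yaw,ry) in init.items():
    X=back(T,(u,v),z)
    res=[fit(pp,n,X[0],X[1],np.radians(yaw),.02,0,ry) for pp in([T,S],[T],[S])]
    for x,f in res: print(n,(x[:2]*1000).round(1),np.degrees(x[2]).round(1),round(f,2))
    out[n]=res[0][0].tolist(); draw(T,im,n,res[0][0],0,k); draw(S,im2,n,res[0][0],0,k)
for n in("left_pot","right_pot"):
    a=[]
    for p in(T,S):
        a.append(back(p,bot.pinpoint(p,n)[0]["at"],0)[:2])
    print(n,np.round(a,3))
json.dump(out,open("pose.json","w"))
cv2.imwrite("pics/fit_t.png",im[60:480]); cv2.imwrite("pics/fit_s.png",im2[100:])
E
```

```text
large_hexagon [409.  130.4] -13.2 -53.1
large_hexagon [408.9 130.6] -13.4 -34.09
large_hexagon [409.7 129.5] -10.2 -19.16
small_hexagon [ 318.2 -287.8] -9.5 -40.36
small_hexagon [ 318.1 -287.7] -9.6 -25.54
small_hexagon [ 319.  -288.5] -10.2 -15.04
picket [422.8  -4.7] -2.9 -54.4
picket [423.   -4.8] -2.9 -30.97
picket [422.8  -4.5] -3.0 -23.43
big_carton [ 404.7 -130.7] -11.9 -72.23
big_carton [ 404.4 -130.5] -11.3 -41.19
big_carton [ 407.7 -132. ] -12.9 -32.66
small_carton [327.5 285.7] -7.8 -45.29
small_carton [327.3 285.7] -7.7 -30.51
small_carton [329. 285.] -6.9 -15.03
hex_tray [577.8 327.9] 9.8 -190.27
hex_tray [577.1 332. ] 9.6 -131.49
hex_tray [589.2 309.9] 9.9 -70.16
picket_tray [641.4   3.9] 11.8 -201.27
picket_tray [641.5   3.7] 11.9 -135.29
picket_tray [650.8   9.5] 13.1 -83.15
bed [ 515.3 -314.7] 3.4 -165.6
bed [ 515.  -314.8] 3.5 -89.36
bed [ 516.1 -313.9] 3.1 -78.57
left_pot [[0.6   0.156]
 [0.605 0.153]]
right_pot [[ 0.61  -0.153]
 [ 0.61  -0.152]]
```

View pics/fit_t.png

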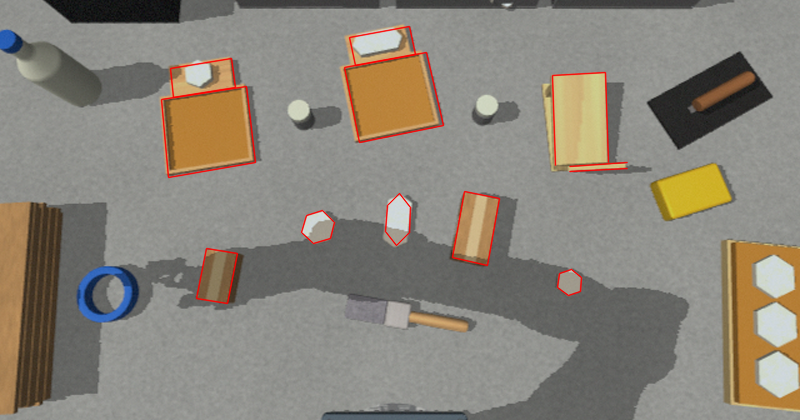

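View pics/fit_s.png

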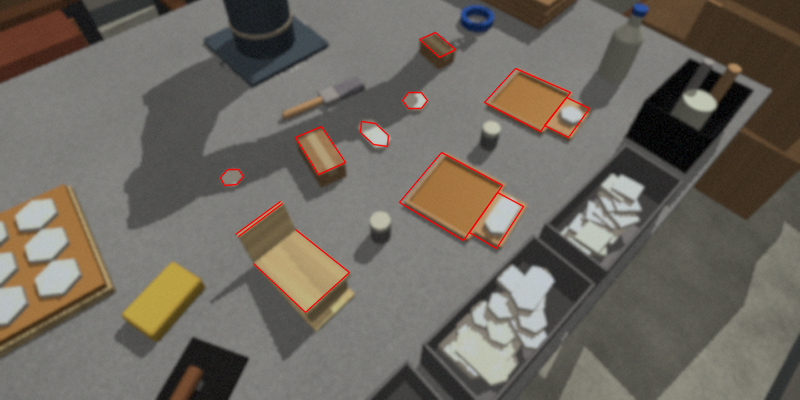

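The fits sit on the outlines in both views, and the positions agree with the sizes and reach given. I'll start with the large hexagon, gripping it on the flats near the tray's x axis.

```bash
cat > go.py <<'E'
# go.py x y z [jaw heading deg]: shift in tool axes (cm) and roll to the target, from the state now
import sys, numpy as np
from rig import bot
s=bot.read_state(); R=np.array(s["eef_rot"]); p=np.array(s["eef_pos"])
a=[float(v) for v in sys.argv[1:]]
h=np.degrees(np.arctan2(R[1,1],R[0,1]))
print("t",round(s["t"],2),"pos",(p*1000).round(1),"jaw",h.round(2),"gap",round(s["finger_gap"],3),"F",np.round(s["ft_force"],1),"zaxis",R[:,2].round(3))
if len(a)>=3: print("dp cm",(R.T@(np.array(a[:3])-p)*100).round(2))
if len(a)>3: print("roll",round((h-a[3]+90)%180-90,2))
E
python3 go.py .409 .130 .12 16.8
python3 -m handwheel '{"dp":[[-3,-3.6,0],[-3,-3.6,0],[-3,-3.6,0],[-3,-3.6,0]],"roll":[0,0,0,0],"gripper":[-1,-1,-1,-1]}' 30
python3 go.py .409 .130 .12 16.8
```

```text
t 2.4 pos [264.  621.3 231.3] jaw 66.98 gap 1.003 F [-0.5 -0.1 -1.1] zaxis [-0.  0. -1.]
dp cm [-32.56 -39.54  11.13]
roll 50.18
t: 2.8
eef_pos: [0.3155, 0.443, 0.2289]
eef_rot: [[-0.924, 0.382, -0.002], [0.382, 0.924, 0.003], [0.003, 0.002, -1.0]]
ft_force: [1.3, 0.4, 0.4]
finger_gap: 1.0
t 2.8 pos [315.5 443.  228.9] jaw 67.57 gap 1.0 F [1.3 0.4 0.4] zaxis [-0.002  0.003 -1.   ]
dp cm [-20.62 -25.39  10.78]
roll 50.77
```

```bash

python3 -m handwheel '{"dp":[[-2.9,-3.6,1.5],[-2.9,-3.6,1.5],[-2.9,-3.6,1.5],[-2.9,-3.6,1.5],[-2.9,-3.6,1.5],[-2.9,-3.6,1.5],[-2.9,-3.6,1.5],[0,0,0]],"roll":[0,0,0,0,0,0,0,0],"gripper":[-1,-1,-1,-1,-1,-1,-1,-1]}' >/dev/null
python3 -m handwheel '{"dp":[[0,0,0],[0,0,0],[0,0,0],[0,0,0],[0,0,0],[0,0,0],[0,0,0]],"roll":[8.4,8.4,8.4,8.4,8.4,8.4,0],"gripper":[-1,-1,-1,-1,-1,-1,-1]}' >/dev/null
python3 go.py .409 .130 .002 16.8
```

```text
t 4.3 pos [413.2 117.1 123.5] jaw 15.67 gap 1.001 F [-1.2  0.3  0.3] zaxis [ 0.009  0.01  -1.   ]
dp cm [ 1.27 -0.19 12.16]
roll -1.13
```

```bash

python3 -m handwheel '{"dp":[[1.3,-0.2,2],[0,0,3],[0,0,3],[0,0,0]],"roll":[-1.1,0,0,0],"gripper":[-1,-1,-1,-1]}' >/dev/null
python3 go.py .409 .130 .002 16.8
```

```text
t 4.7 pos [410.6 133.7  43.1] jaw 17.98 gap 0.998 F [0.4 0.5 0. ] zaxis [ 0.014  0.014 -1.   ]
dp cm [-0.33 -0.34  4.1 ]
roll 1.18
```

```bash

python3 -m handwheel '{"dp":[[-0.3,-0.3,1],[0,0,1],[0,0,0]],"roll":[1,0,0],"gripper":[-1,-1,-1]}' >/dev/null
python3 go.py .409 .130 .002 16.8;python3 go.py; python3 - <<'E'
from rig import bot
from h import *
import json
v=json.load(open("pose.json"))["large_hexagon"]
c=[]
for n in("top","scene"):
    p=bot.get_image(n); im=p["frame"][:,:,::-1].copy()
    u,w=proj(p,[[v[0],v[1],.02]])[0].astype(int); a=im[w-50:w+50,u-60:u+60]
    c.append(cv2.resize(a,(480,400),interpolation=cv2.INTER_CUBIC)[:,:400])
cv2.imwrite("pics/g1.png",np.hstack(c))
E
python3 go.py
```

```text
t 5.0 pos [409.9 131.   24.3] jaw 17.4 gap 1.001 F [-0.7  0.6 -0.3] zaxis [ 0.015  0.016 -1.   ]
dp cm [-0.1  -0.16  2.22]
roll 0.6
t 5.0 pos [409.9 131.   24.3] jaw 17.4 gap 1.001 F [-0.7  0.6 -0.3] zaxis [ 0.015  0.016 -1.   ]
t 5.1 pos [410.1 131.   24.9] jaw 17.35 gap 0.999 F [-0.3  0.  -1.2] zaxis [ 0.016  0.016 -1.   ]
```

View pics/g1.png

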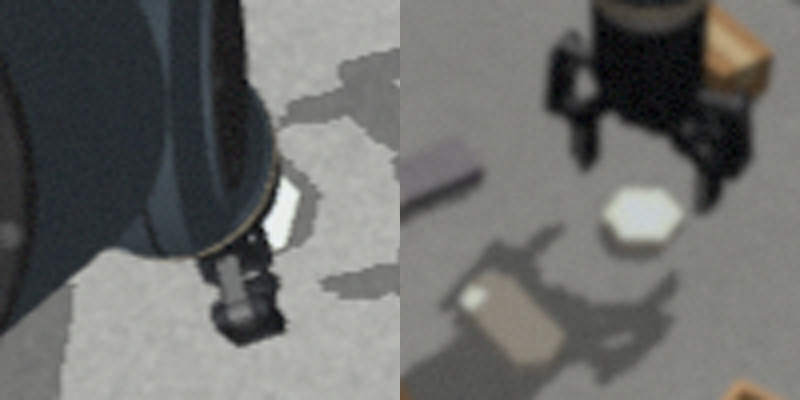

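The scene crop shows the open fingers on either side of the white hexagon at about (640,215). Going down to grip it.

```bash

python3 -m handwheel '{"dp":[[-0.1,-0.1,1.1],[0,0,1.1],[0,0,0]],"roll":[0.6,0,0],"gripper":[-1,-1,-1]}' >/dev/null
python3 go.py .409 .130 .002 16.8
python3 -m handwheel '{"dp":[[0,0,0],[0,0,0],[0,0,0],[0,0,0],[0,0,0],[0,0,0],[0,0,0],[0,0,0]],"roll":[0,0,0,0,0,0,0,0],"gripper":[1,1,1,1,1,1,1,1]}' 30 >/dev/null
python3 go.py .409 .130 .06 9.8
```

```text
t 5.4 pos [411.7 131.3   5. ] jaw 16.89 gap 0.995 F [-0.4  0.5  1.1] zaxis [ 0.02   0.018 -1.   ]
dp cm [-0.05 -0.3   0.29]
roll 0.09
t 6.2 pos [412.6 132.    7.9] jaw 16.98 gap 0.56 F [-0.2 -0.1 -0.4] zaxis [ 0.023  0.02  -1.   ]
dp cm [-0.02 -0.26 -5.22]
roll 7.18
```

```bash

python3 -m handwheel '{"dp":[[0,0,0],[0,0,0]],"roll":[0,0],"gripper":[1,1]}' >/dev/null
python3 go.py .409 .130 .002 16.8
python3 - <<'E'
from rig import bot
from h import *
p=bot.get_image("scene"); im=p["frame"][:,:,::-1].copy()
u,w=proj(p,[[.411,.131,.02]])[0].astype(int); cv2.imwrite("pics/g2.png",cv2.resize(im[w-30:w+30,u-40:u+40],(640,480),interpolation=cv2.INTER_CUBIC))
E
python3 go.py
```

```text
t 6.4 pos [412.6 132.    7.8] jaw 16.98 gap 0.564 F [ 0.  -0.  -0.7] zaxis [ 0.023  0.02  -1.   ]
dp cm [-0.09 -0.42  0.57]
roll 0.18
t 6.45 pos [412.6 132.    7.8] jaw 16.97 gap 0.565 F [ 0.  -0.  -0.8] zaxis [ 0.023  0.02  -1.   ]
```

View pics/g2.png

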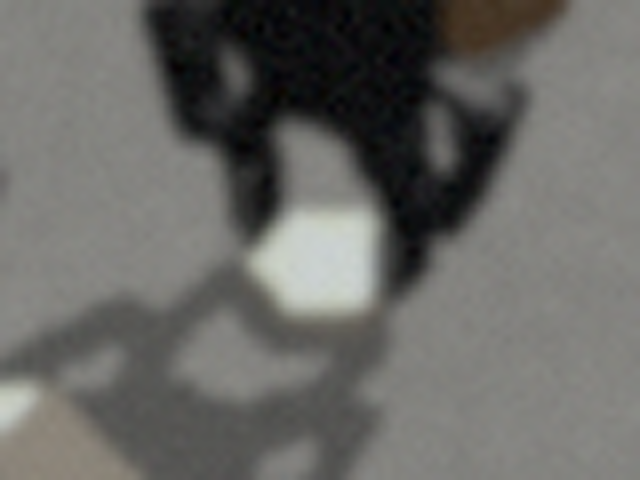

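The fingers hold the tile at opposite flats, but the TCP rose to 7.8 mm, so the bite is shallow. I'll open a little, go lower and grip again.

```bash

python3 -m handwheel '{"dp":[[0,0,0],[0,0,0],[0,0,0.3],[0,0,0.4],[0,0,0]],"roll":[0,0,0,0,0],"gripper":[0,-0.6,-0.6,-0.6,-0.6]}' >/dev/null
python3 go.py .409 .130 .001 16.8
python3 -m handwheel '{"dp":[[0,0,0.1],[0,0,0],[0,0,0],[0,0,0],[0,0,0],[0,0,0]],"roll":[0,0,0,0,0,0],"gripper":[1,1,1,1,1,1]}' 30 >/dev/null
python3 go.py .409 .130 .06 9.8
```

```text
t 6.95 pos [4.129e+02 1.322e+02 3.000e-01] jaw 16.98 gap 0.799 F [ 0.1  0.2 -0.1] zaxis [ 0.023  0.02  -1.   ]
dp cm [-0.09 -0.43 -0.09]
roll 0.18
t 7.55 pos [412.8 132.1  -0.9] jaw 16.97 gap 0.575 F [ 0.5 -0.1  0.3] zaxis [ 0.023  0.02  -1.   ]
dp cm [-0.02 -0.26 -6.1 ]
roll 7.17
```

```bash

python3 -m handwheel '{"dp":[[0,0,-0.5],[0,0,-1],[0,0,-2],[0,0,-2.5],[0,0,-2],[0,0,0]],"roll":[0,0,0,0,0,0],"gripper":[1,1,1,1,1,1]}' >/dev/null
python3 go.py .5724 .3594 .07 9.8
```

```text
t 8.15 pos [410.1 129.9  84.3] jaw 16.9 gap 0.577 F [ 0.8  0.1 -1.2] zaxis [ 0.021  0.02  -1.   ]
dp cm [17.21 22.16  2.23]
roll 7.1
```

```bash

python3 -m handwheel '{"dp":[[1.5,2,0],[2.3,3,0.3],[2.3,3,0.3],[2.3,3,0.3],[2.3,3,0.3],[2.3,3,0],[2.3,3,0],[1.5,2,0],[0,0,0]],"roll":[0,0,0,0,0,0,0,7,0],"gripper":[1,1,1,1,1,1,1,1,1]}' >/dev/null
python3 go.py .5724 .3594 .03 9.8
```

```text
t 9.05 pos [573.7 362.9  78.9] jaw 9.61 gap 0.574 F [ 0.7 -1.6 -1.1] zaxis [ 0.017  0.021 -1.   ]
dp cm [-0.41 -0.29  4.88]
roll -0.19
```

```bash

python3 -m handwheel '{"dp":[[-0.4,-0.3,1.5],[0,0,2],[0,0,2],[0,0,1],[0,0,0]],"roll":[0,0,0,0,0],"gripper":[1,1,1,1,1]}' >/dev/null
python3 go.py .5724 .3594 .004 9.8
```

```text
t 9.55 pos [570.1 357.8  10.1] jaw 9.92 gap 0.574 F [ 0.1 -0.  -0.8] zaxis [ 0.014  0.018 -1.   ]
dp cm [0.11 0.25 0.62]
roll 0.12
```

```bash

python3 -m handwheel '{"dp":[[0.1,0.2,0.2],[0,0,0.2],[0,0,0.1],[0,0,0]],"roll":[0,0,0,0],"gripper":[1,1,1,1]}' | grep -A1 -E "ft|pos"
python3 -m handwheel '{"dp":[[0,0,0.1],[0,0,0]],"roll":[0,0],"gripper":[1,1]}' | grep -E "ft|pos"
```

```text
eef_pos: [0.5731, 0.3591, 0.0072]
eef_rot: [[-0.173, 0.985, 0.017], [0.985, 0.172, 0.019], [0.016, 0.02, -1.0]]
ft_force: [-0.1, 0.1, -0.3]
finger_gap: 0.573
eef_pos: [0.5735, 0.3593, 0.007]
ft_force: [0.0, -0.1, -0.7]
```

```bash

python3 -m handwheel '{"dp":[[0,0,0.2],[0,0,0.2],[0,0,0]],"roll":[0,0,0],"gripper":[1,1,1]}' | grep -E "ft|pos"
python3 -m handwheel '{"dp":[[0,0,0.2],[0,0,0]],"roll":[0,0],"gripper":[1,1]}' | grep -E "ft|pos"
```

```text
eef_pos: [0.5738, 0.3597, 0.0034]
ft_force: [-0.5, -0.5, 2.4]
eef_pos: [0.574, 0.3598, 0.0036]
ft_force: [-0.1, 0.1, -1.0]
```

```bash

python3 -m handwheel '{"dp":[[0,0,0.1],[0,0,0],[0,0,0],[0,0,0],[0,0,0],[0,0,-1],[0,0,-3],[0,0,-4],[0,0,0]],"roll":[0,0,0,0,0,0,0,0,0],"gripper":[1,0.2,-0.3,-0.6,-0.6,-0.6,-0.6,-0.6,-0.6]}' | grep -E "ft|pos|gap"
python3 go.py .318 -.288 .085 20.5
python3 go.py .423 -.005 .085 87.1
```

```text
eef_pos: [0.5723, 0.3574, 0.085]
ft_force: [1.6, -0.6, -0.3]
finger_gap: 0.8
t 11.55 pos [572.3 357.4  85. ] jaw 9.89 gap 0.8 F [ 1.6 -0.6 -0.3] zaxis [ 0.017  0.02  -1.   ]
dp cm [-59.19 -36.13  -1.74]
roll -10.61
t 11.55 pos [572.3 357.4  85. ] jaw 9.89 gap 0.8 F [ 1.6 -0.6 -0.3] zaxis [ 0.017  0.02  -1.   ]
dp cm [-33.12 -20.93  -0.99]
roll -77.21
```

```bash

python3 -m handwheel '{"dp":[[-2.5,-1.6,0],[-3.7,-2.33,0],[-3.7,-2.33,0],[-3.7,-2.33,0],[-3.7,-2.33,0],[-3.7,-2.33,0],[-3.7,-2.33,0],[-3.7,-2.33,0],[-2.5,-1.6,0],[0,0,0]],"roll":[0,0,0,0,0,0,0,0,0,0],"gripper":[-0.6,-0.6,-0.6,-0.6,-0.6,-0.6,-0.6,-0.6,-0.6,-0.6]}' >/dev/null
python3 -m handwheel '{"dp":[[0,0,0],[0,0,0],[0,0,0],[0,0,0],[0,0,0],[0,0,0],[0,0,0],[0,0,0],[0,0,0],[0,0,0]],"roll":[-8.5,-8.5,-8.5,-8.5,-8.5,-8.5,-8.5,-8.5,-8.5,0],"gripper":[-0.6,-0.6,-0.6,-0.6,-0.6,-0.6,-0.6,-0.6,-0.6,-0.6]}' >/dev/null
python3 go.py .423 -.005 .03 87.1
```

```text
t 13.55 pos [435.5  15.3  80.5] jaw 87.81 gap 0.802 F [0.8 0.1 0.5] zaxis [ 0.035  0.027 -0.999]
dp cm [ 1.34 -2.21  4.95]
roll 0.71
```

```bash

python3 -c "
from rig import bot
print([round(float(v),1) for v in bot.read_state()['qpos']])"
python3 -m handwheel '{"dp":[[1.3,-2.2,1],[0,0,1],[0,0,1],[0,0,0]],"roll":[0.7,0,0,0],"gripper":[-0.6,-0.6,-0.6,-0.6]}' >/dev/null
python3 go.py .423 -.005 .001 87.1
python3 -c "
from rig import bot
print([round(float(v),1) for v in bot.read_state()['qpos']])"
```

```text
[-2.5, 25.7, -6.4, 129.1, 3.9, 23.2, 76.0]
t 13.95 pos [424.9  -4.5  49.6] jaw 86.14 gap 0.802 F [-0.3 -0.6  1. ] zaxis [ 0.039  0.027 -0.999]
dp cm [ 0.36 -0.2   4.85]
roll -0.96
[-0.8, 28.8, -5.4, 132.4, 4.4, 16.7, 76.5]
```

```bash

python3 -m handwheel '{"dp":[[0.3,-0.2,1.5],[0,0,1.5],[0,0,0.8],[0,0,0.4],[0,0,0]],"roll":[-1,0,0,0,0],"gripper":[-0.6,-0.6,-0.6,-0.6,-0.6]}' >/dev/null
python3 go.py .423 -.005 .001 87.1
python3 -c "
from rig import bot
print([round(float(v),1) for v in bot.read_state()['qpos']])"
```

```text
t 14.45 pos [425.7  -3.8   8.4] jaw 86.58 gap 0.797 F [0.4 0.6 0. ] zaxis [ 0.041  0.026 -0.999]
dp cm [ 0.29 -0.15  0.72]
roll -0.52
[0.8, 34.1, -8.1, 134.1, 19.0, 10.1, 62.1]
```

```bash

python3 -m handwheel '{"dp":[[-0.2,-0.1,0.4],[0,0,0.3],[0,0,0]],"roll":[-0.5,0,0],"gripper":[-0.6,-0.6,-0.6]}' >/dev/null
python3 go.py .423 -.005 .001 87.1
python3 -m handwheel '{"dp":[[0,0,0],[0,0,0],[0,0,0],[0,0,0],[0,0,0],[0,0,0]],"roll":[0,0,0,0,0,0],"gripper":[1,1,1,1,1,1]}' 30 >/dev/null
python3 go.py .423 -.005 .001 87.1
python3 -c "
from rig import bot
print([round(float(v),1) for v in bot.read_state()['qpos']])"
```

```text
t 14.75 pos [428.8  -4.3   2.5] jaw 86.97 gap 0.798 F [-0.7  0.7 -0.9] zaxis [ 0.042  0.026 -0.999]
dp cm [ 0.58 -0.11  0.12]
roll -0.13
t 15.35 pos [429.2  -4.    4. ] jaw 86.9 gap 0.46 F [ 0.   0.  -0.7] zaxis [ 0.043  0.026 -0.999]
dp cm [ 0.63 -0.14  0.27]
roll -0.2
[2.4, 34.8, -10.3, 133.8, 26.9, 10.3, 54.5]
```

```bash

python3 -m handwheel '{"dp":[[0,0,-0.5],[0,0,-1],[0,0,-1.5],[0,0,-2],[0,0,-2],[0,0,0]],"roll":[0,0,0,0,0,0],"gripper":[1,1,1,1,1,1]}' >/dev/null
python3 go.py .647 .004 .07 95
```

```text
t 15.95 pos [424.8  -5.7  77. ] jaw 86.97 gap 0.458 F [ 0.5  0.1 -0.7] zaxis [ 0.04   0.025 -0.999]
dp cm [-22.09   2.12   1.61]
roll -8.03
```

```bash

python3 -m handwheel '{"dp":[[-2,0.2,0.1],[-3.5,0.3,0.2],[-3.5,0.3,0.2],[-3.5,0.3,0.2],[-3.5,0.3,0.2],[-3.5,0.3,0.2],[-2.5,0.2,0.2],[0,0,0]],"roll":[0,0,0,0,0,0,-8,0],"gripper":[1,1,1,1,1,1,1,1]}' >/dev/null
python3 go.py .647 .004 .03 95
```

```text
t 16.75 pos [ 6.499e+02 -2.000e-01  6.810e+01] jaw 95.13 gap 0.463 F [-0.2 -0.6 -1. ] zaxis [ 0.034  0.023 -0.999]
dp cm [0.39 0.37 3.8 ]
roll 0.13
```

```bash

python3 -m handwheel '{"dp":[[0.4,0.4,1.5],[0,0,2],[0,0,1.2],[0,0,0.3],[0,0,0]],"roll":[0,0,0,0,0],"gripper":[1,1,1,1,1]}' >/dev/null
python3 go.py .647 .004 .008 95
python3 -m handwheel '{"dp":[[0,0,0.2],[0,0,0]],"roll":[0,0],"gripper":[1,1]}' | grep -E "ft|pos"
```

```text
t 17.25 pos [643.7   4.3  13.4] jaw 94.79 gap 0.461 F [ 0.2  0.9 -1.8] zaxis [ 0.029  0.022 -0.999]
dp cm [-0.31 -0.07  0.55]
roll -0.21
eef_pos: [0.6439, 0.0043, 0.0122]
ft_force: [-0.0, 0.0, -0.3]
```

```bash

python3 -m handwheel '{"dp":[[0,0,0.2],[0,0,0.2],[0,0,0]],"roll":[0,0,0],"gripper":[1,1,1]}' | grep -E "ft|pos"
python3 -m handwheel '{"dp":[[0,0,0.2],[0,0,0]],"roll":[0,0],"gripper":[1,1]}' | grep -E "ft|pos"
```

```text
eef_pos: [0.6449, 0.0042, 0.0094]
ft_force: [0.5, 0.6, -0.4]
eef_pos: [0.6453, 0.0043, 0.0078]
ft_force: [1.0, 0.2, -1.1]
```

```bash

python3 -m handwheel '{"dp":[[0,0,0.15],[0,0,0]],"roll":[0,0],"gripper":[1,1]}' | grep -E "ft|pos"
python3 -m handwheel '{"dp":[[0,0,0.1],[0,0,0]],"roll":[0,0],"gripper":[1,1]}' | grep -E "ft|pos"
```

```text
eef_pos: [0.6459, 0.0043, 0.0077]
ft_force: [-0.6, 0.2, -2.0]
eef_pos: [0.6461, 0.0043, 0.0076]
ft_force: [-0.8, -0.0, -0.2]
```

```bash

python3 -m handwheel '{"dp":[[0,0,0],[0,0,0],[0,0,0],[0,0,0],[0,0,-1],[0,0,-3],[0,0,-4],[0,0,0]],"roll":[0,0,0,0,0,0,0,0],"gripper":[0.3,-0.1,-0.4,-0.4,-0.4,-0.4,-0.4,-0.4]}' | grep -E "ft|pos|gap"
python3 go.py .321 -.291 .085 80.5
python3 go.py .321 -.291 .085 20.5
```

```text
eef_pos: [0.6427, 0.003, 0.09]
ft_force: [0.5, 0.0, 0.1]
finger_gap: 0.703
t 19.15 pos [642.7   3.   90. ] jaw 94.74 gap 0.703 F [0.5 0.  0.1] zaxis [ 0.033  0.022 -0.999]
dp cm [ 34.47 -26.65  -1.21]
roll 14.24
t 19.15 pos [642.7   3.   90. ] jaw 94.74 gap 0.703 F [0.5 0.  0.1] zaxis [ 0.033  0.022 -0.999]
dp cm [ 34.47 -26.65  -1.21]
roll 74.24
```

```bash

python3 -m handwheel '{"dp":[[2.5,-1.9,0],[3.8,-2.9,-0.1],[3.8,-2.9,-0.1],[3.8,-2.9,-0.1],[3.8,-2.9,-0.1],[3.8,-2.9,-0.1],[3.8,-2.9,-0.1],[3.4,-2.7,-0.1],[2.5,-1.9,-0.1],[0,0,0]],"roll":[0,0,0,0,0,0,0,0,0,0],"gripper":[-0.4,-0.4,-0.4,-0.4,-0.4,-0.4,-0.4,-0.4,-0.4,-0.4]}' >/dev/null
python3 -m handwheel '{"dp":[[0,0,0],[0,0,0],[0,0,0],[0,0,0],[0,0,0],[0,0,0],[0,0,0],[0,0,0],[0,0,0],[0,0,0]],"roll":[8.2,8.2,8.2,8.2,8.2,8.2,8.2,8.2,8.2,0],"gripper":[-0.4,-0.4,-0.4,-0.4,-0.4,-0.4,-0.4,-0.4,-0.4,-0.4]}' >/dev/null
python3 go.py .319 -.2885 .03 20.5
```

```text
t 21.15 pos [ 349.1 -266.    87.4] jaw 18.19 gap 0.7 F [ 0.7 -0.4  0.5] zaxis [ 0.051  0.02  -0.999]
dp cm [-1.21 -3.87  5.53]
roll -2.31
```

```bash

python3 -m handwheel '{"dp":[[-0.6,-2,1.5],[-0.6,-1.9,1.5],[0,0,1],[0,0,0]],"roll":[-2.3,0,0,0],"gripper":[-0.4,-0.4,-0.4,-0.4]}' >/dev/null
python3 go.py .319 -.2885 .002 20.5
python3 -c "
from rig import bot
print([round(float(v),1) for v in bot.read_state()['qpos']])"
```

```text
t 21.55 pos [ 321.5 -289.3   45.4] jaw 21.9 gap 0.702 F [0.5 0.4 0.1] zaxis [ 0.056  0.018 -0.998]
dp cm [ 0.18 -0.45  4.32]
roll 1.4
[43.6, 29.8, -7.7, 131.0, 3.6, 17.5, 55.4]
```

```bash

python3 -m handwheel '{"dp":[[0.2,-0.4,1.2],[0,0,1.2],[0,0,0.8],[0,0,0.5],[0,0,0]],"roll":[1.4,0,0,0,0],"gripper":[-0.4,-0.4,-0.4,-0.4,-0.4]}' >/dev/null
python3 go.py .319 -.2885 .001 20.5
python3 -c "
from rig import bot
print([round(float(v),1) for v in bot.read_state()['qpos']])"
```

```text
t 22.05 pos [ 322.3 -287.8    8.9] jaw 21.27 gap 0.698 F [0.2 0.7 0.4] zaxis [ 0.06   0.018 -0.998]
dp cm [ 0.06 -0.38  0.77]
roll 0.77
[42.5, 34.3, -6.6, 132.7, 4.5, 11.0, 54.0]
```

```bash

python3 -m handwheel '{"dp":[[0.1,-0.3,0.5],[0,0,0.4],[0,0,0]],"roll":[0.7,0,0],"gripper":[-0.4,-0.4,-0.4]}' >/dev/null
python3 go.py .319 -.2885 .001 20.5
python3 - <<'E'
from rig import bot
from h import *
p=bot.get_image("scene"); im=p["frame"][:,:,::-1].copy()
u,w=proj(p,[[.319,-.288,.02]])[0].astype(int); cv2.imwrite("pics/g3.png",cv2.resize(im[w-30:w+30,u-40:u+40],(640,480),interpolation=cv2.INTER_CUBIC))
E
```

```text
t 22.35 pos [ 320.7 -287.9    0.6] jaw 20.73 gap 0.697 F [ 0.5  0.3 -0.2] zaxis [ 0.061  0.016 -0.998]
dp cm [ 0.01 -0.18 -0.05]
roll 0.23
```

View pics/g3.png

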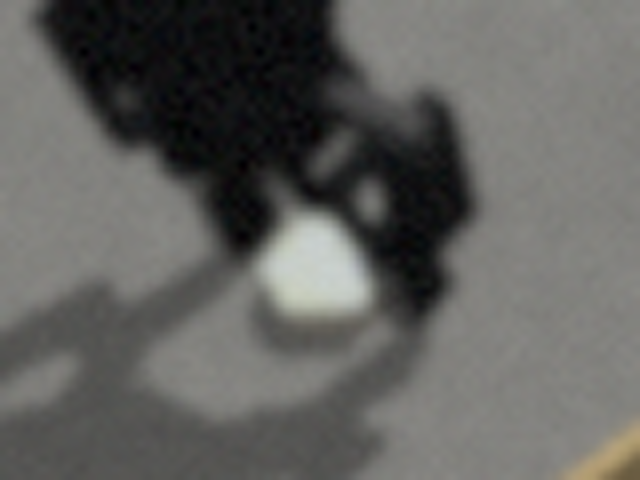

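The small hexagon at about (315,270) in the crop sits between the fingers. Close and lift.

```bash

python3 -m handwheel '{"dp":[[0,0,0],[0,0,0],[0,0,0],[0,0,0],[0,0,0]],"roll":[0,0,0,0,0],"gripper":[1,1,1,1,1]}' 30 >/dev/null
python3 go.py
python3 -m handwheel '{"dp":[[0,0,-0.5],[0,0,-1],[0,0,-2],[0,0,-3],[0,0,-2.5],[0,0,0]],"roll":[0,0,0,0,0,0],"gripper":[1,1,1,1,1,1]}' >/dev/null
python3 go.py .5836 .2944 .085 9.8
python3 go.py .53 -.02 .09 9.8
```

```text
t 22.9 pos [ 321.2 -288.2    2.2] jaw 20.78 gap 0.433 F [-0.   0.2 -0.7] zaxis [ 0.062  0.015 -0.998]
t 23.5 pos [ 314.8 -288.6   95.8] jaw 20.86 gap 0.436 F [ 0.4 -0.1 -0.2] zaxis [ 0.06   0.017 -0.998]
dp cm [44.92 45.72  3.69]
roll 11.06
t 23.5 pos [ 314.8 -288.6   95.8] jaw 20.86 gap 0.436 F [ 0.4 -0.1 -0.2] zaxis [ 0.06   0.017 -0.998]
dp cm [17.44 29.58  2.33]
roll 11.06
```

```bash

python3 -m handwheel '{"dp":[[1.2,2,0.2],[1.95,3.3,0.25],[1.95,3.3,0.25],[1.95,3.3,0.25],[1.95,3.3,0.25],[1.95,3.3,0.25],[1.95,3.3,0.25],[1.95,3.3,0.25],[1.95,3.3,0.25],[0,0,0]],"roll":[0,0,0,0,0,0,0,0,0,0],"gripper":[1,1,1,1,1,1,1,1,1,1]}' >/dev/null
python3 go.py .5836 .2944 .085 9.8
```

```text
t 24.5 pos [528.1 -21.6  87.3] jaw 20.45 gap 0.436 F [-0.9  0.2 -0.7] zaxis [ 0.059  0.017 -0.998]
dp cm [27.67 16.2   1.08]
roll 10.65
```

```bash

python3 -m handwheel '{"dp":[[2.4,1.4,0.1],[3.5,2.05,0.1],[3.5,2.05,0.15],[3.5,2.05,0.15],[3.5,2.05,0.15],[3.5,2.05,0.15],[3.5,2.05,0.15],[3.0,1.8,0.1],[0,0,0],[0,0,0],[0,0,0]],"roll":[0,0,0,0,0,0,0,0,5.4,5.3,0],"gripper":[1,1,1,1,1,1,1,1,1,1,1]}' >/dev/null
python3 go.py .5836 .2944 .03 9.8
```

```text
t 25.6 pos [578.1 289.5  74.9] jaw 9.45 gap 0.434 F [-0.2  0.7 -0.8] zaxis [ 0.047  0.011 -0.999]
dp cm [0.38 0.41 4.51]
roll -0.35
```

```bash

python3 -m handwheel '{"dp":[[0.4,0.4,1.8],[0,0.1,2],[0,0.1,2],[0,0,0.5],[0,0,0]],"roll":[0,0,0,0,0],"gripper":[1,1,1,1,1]}' >/dev/null
python3 go.py .5836 .2944 .006 9.8
python3 -m handwheel '{"dp":[[0,0,0.2],[0,0,0]],"roll":[0,0],"gripper":[1,1]}' | grep -E "ft|pos"
```

```text
t 26.1 pos [586.  291.6   9.3] jaw 10.06 gap 0.437 F [-0.2 -0.  -0.3] zaxis [ 0.046  0.008 -0.999]
dp cm [ 0.32 -0.21  0.32]
roll 0.26
eef_pos: [0.5865, 0.291, 0.0082]
ft_force: [0.1, 0.1, 0.0]
```

```bash

python3 -m handwheel '{"dp":[[0,0,0.2],[0,0,0]],"roll":[0,0],"gripper":[1,1]}' | grep -E "ft|pos"
python3 -m handwheel '{"dp":[[0,0,0.2],[0,0,0]],"roll":[0,0],"gripper":[1,1]}' | grep -E "ft|pos"
python3 -m handwheel '{"dp":[[0,0,0.15],[0,0,0]],"roll":[0,0],"gripper":[1,1]}' | grep -E "ft|pos"
```

```text
eef_pos: [0.5873, 0.2912, 0.0076]
ft_force: [-0.6, -0.9, -0.7]
eef_pos: [0.5878, 0.2916, 0.0063]
ft_force: [-0.1, -0.1, -1.2]
eef_pos: [0.5881, 0.2918, 0.0061]
ft_force: [-0.8, -0.3, -0.2]
```

```bash

python3 -m handwheel '{"dp":[[0,0,0.1],[0,0,0],[0,0,0],[0,0,0],[0,0,0],[0,0,-1],[0,0,-3],[0,0,-4],[0,0,0]],"roll":[0,0,0,0,0,0,0,0,0],"gripper":[1,0.3,-0.1,-0.4,-0.4,-0.4,-0.4,-0.4,-0.4]}' | grep -E "ft|pos|gap"
python3 go.py .45 -.128 .12 78.1
```

```text
eef_pos: [0.5835, 0.2909, 0.0882]
ft_force: [-0.3, 0.1, -0.0]
finger_gap: 0.7
t 27.8 pos [583.5 290.9  88.2] jaw 10.15 gap 0.7 F [-0.3  0.1 -0. ] zaxis [ 0.049  0.009 -0.999]
dp cm [-38.88 -20.34  -4.22]
roll -67.95
```

```bash

python3 -m handwheel '{"dp":[[-2.5,-1.3,-0.3],[-3.7,-1.95,-0.4],[-3.7,-1.95,-0.4],[-3.7,-1.95,-0.4],[-3.7,-1.95,-0.4],[-3.7,-1.95,-0.4],[-3.7,-1.95,-0.4],[-3.7,-1.95,-0.4],[-3.7,-1.95,-0.4],[-3.2,-1.7,-0.4],[-2.5,-1.3,-0.3],[0,0,0]],"roll":[0,0,0,0,0,0,0,0,0,0,0,0],"gripper":[-1,-1,-1,-1,-1,-1,-1,-1,-1,-1,-1,-1]}' >/dev/null
python3 -m handwheel '{"dp":[[0,0,0],[0,0,0],[0,0,0],[0,0,0],[0,0,0],[0,0,0],[0,0,0],[0,0,0],[0,0,0]],"roll":[-8.5,-8.5,-8.5,-8.5,-8.5,-8.5,-8.5,-8.5,0],"gripper":[-1,-1,-1,-1,-1,-1,-1,-1,-1]}' >/dev/null
python3 go.py .420 -.134 .06 78.1
python3 - <<'E'
from rig import bot
from h import *
T,S=bot.get_image("top"),bot.get_image("scene")
cv2.imwrite("pics/v7.png",np.hstack([cv2.resize(S["frame"][110:310,200:440,::-1],(480,400),interpolation=cv2.INTER_CUBIC),cv2.resize(T["frame"][90:290,120:280,::-1],(320,400),interpolation=cv2.INTER_CUBIC)]))
for p in (T,S):
  x,f=fit([p],"big_carton",.4047,-.1307,np.radians(-11.9),.012,0,10); print(x[:2],np.degrees(x[2]),f)
E
```

```text
t 29.9 pos [ 451.1 -124.9  125.9] jaw 79.42 gap 1.004 F [-0.2  0.1  0.2] zaxis [ 0.063  0.013 -0.998]
dp cm [ 3.28 -1.63  6.37]
roll 1.32
[ 0.39912411 -0.12940719] -13.770959652012253 -45.09077505590527
[ 0.40557198 -0.13149647] -12.374034611516938 -30.159375602741626
```

View pics/v7.png

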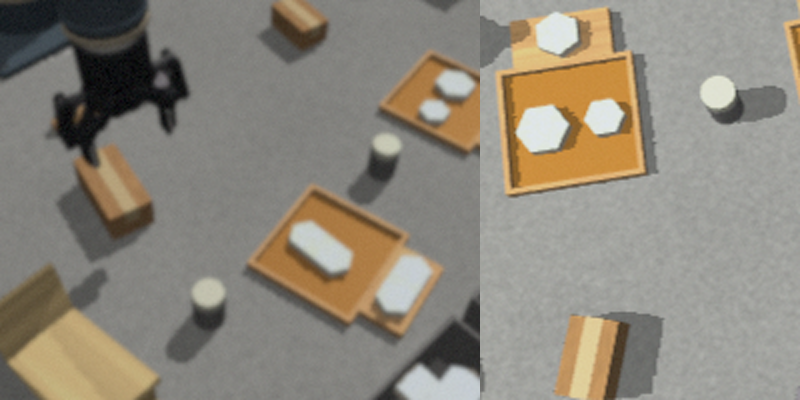

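Picture 8 shows both hexagons flat and apart in their tray at (455,85) and (433,110), the picket flat in its tray at (320,248), and both pots standing. Now the big carton, gripped about 15 mm beyond its middle because the reach ends there.

```bash

python3 -m handwheel '{"dp":[[1.6,-0.8,1],[1.6,-0.8,1.5],[0,0,1.8],[0,0,1.5],[0,0,0]],"roll":[1.3,0,0,0,0],"gripper":[-1,-1,-1,-1,-1]}' >/dev/null
python3 go.py .420 -.134 .010 78.1
python3 -c "
from rig import bot
print([round(float(v),1) for v in bot.read_state()['qpos']])"
```

```text
t 30.5 pos [ 420.8 -132.9   65.2] jaw 76.54 gap 0.999 F [-0.5 -0.   0.1] zaxis [ 0.066  0.011 -0.998]
dp cm [ 0.39 -0.27  5.5 ]
roll -1.56
[28.9, 28.3, -22.8, 130.0, 25.9, 21.9, 61.5]
```

```bash

python3 -m handwheel '{"dp":[[0.3,-0.25,1.2],[0,0,1.2],[0,0,1.2],[0,0,1],[0,0,0.5],[0,0,0]],"roll":[-1.5,0,0,0,0,0],"gripper":[-1,-1,-1,-1,-1,-1]}' >/dev/null
python3 go.py .420 -.134 .010 78.1
python3 -c "
from rig import bot
print([round(float(v),1) for v in bot.read_state()['qpos']])"
```

```text
t 31.1 pos [ 424.1 -134.    15.9] jaw 77.34 gap 0.995 F [-0.1 -0.5  1.4] zaxis [ 0.071  0.008 -0.997]
dp cm [ 0.44 -0.11  0.56]
roll -0.76
[22.8, 33.8, -14.7, 132.2, 32.5, 12.9, 56.4]
```

```bash

python3 -m handwheel '{"dp":[[0.3,-0.1,0.5],[0,0,0],[0,0,0],[0,0,0],[0,0,0],[0,0,0],[0,0,0]],"roll":[-0.7,0,0,0,0,0,0],"gripper":[-1,-1,1,1,1,1,1]}' 25 >/dev/null
python3 go.py .420 -.134 .010 78.1
python3 -m handwheel '{"dp":[[0,0,-0.5],[0,0,-1],[0,0,-2],[0,0,0]],"roll":[0,0,0,0],"gripper":[1,1,1,1]}' >/dev/null
python3 go.py .5743 -.3112 .13 93.4
python3 - <<'E'
from rig import bot
from h import *
S=bot.get_image("scene")
cv2.imwrite("pics/v8.png",cv2.resize(S["frame"][150:250,190:320,::-1],(650,500),interpolation=cv2.INTER_CUBIC))
E
```

```text
t 31.8 pos [ 421.8 -134.6   12.2] jaw 77.97 gap 0.674 F [ 0.5  0.2 -2.3] zaxis [ 0.073  0.007 -0.997]
dp cm [0.2  0.02 0.2 ]
roll -0.13
t 32.2 pos [ 418.1 -134.7   48.1] jaw 77.99 gap 0.676 F [ 0.9  0.4 -3.1] zaxis [ 0.07   0.007 -0.997]
dp cm [-19.48 -13.83  -7.21]
roll -15.41
```

View pics/v8.png

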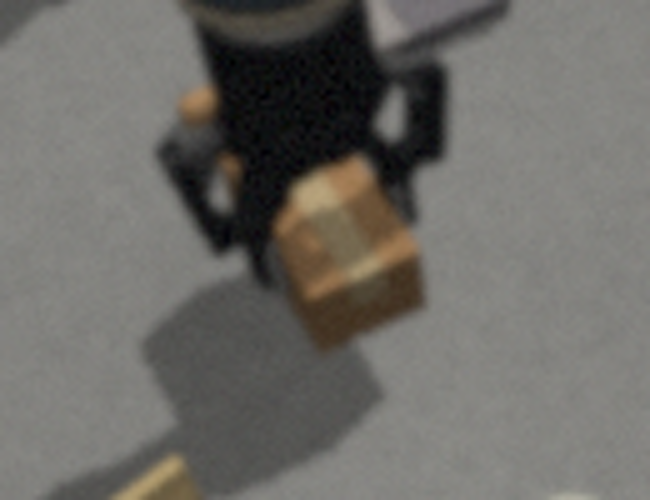

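The carton is held between the fingers, roughly level, clear of the bench. I'll lift it higher and carry it over the stand.

```bash

python3 -m handwheel '{"dp":[[0,0,-2],[0,0,-3],[0,0,-3],[0,0,-2.5],[0,0,0],[0,0,0],[0,0,0]],"roll":[0,0,0,0,-7.7,-7.7,0],"gripper":[1,1,1,1,1,1,1]}' >/dev/null
python3 go.py .5805 -.311 .15 93.4
```

```text
t 32.95 pos [ 408.6 -135.9  152. ] jaw 93.74 gap 0.678 F [ 0.8 -0.8 -3.1] zaxis [ 0.065  0.009 -0.998]
dp cm [-15.97 -18.59   1.16]
roll 0.34
```

```bash

python3 -m handwheel '{"dp":[[-1.5,-1.8,0],[-2.4,-2.7,0.15],[-2.4,-2.7,0.15],[-2.4,-2.7,0.15],[-2.4,-2.7,0.15],[-2.4,-2.7,0.15],[-2,-2.3,0.1],[0,0,0]],"roll":[0,0,0,0,0,0,0,0],"gripper":[1,1,1,1,1,1,1,1]}' >/dev/null
python3 go.py .5805 -.311 .10 93.4
python3 - <<'E'
from rig import bot
from h import *
S=bot.get_image("scene")
cv2.imwrite("pics/v9.png",cv2.resize(S["frame"][180:340,170:330,::-1],(600,600),interpolation=cv2.INTER_CUBIC))
E
```

```text
t 33.75 pos [ 574.3 -309.9  142. ] jaw 91.87 gap 0.681 F [-0.2 -0.  -3.7] zaxis [ 0.052  0.01  -0.999]
dp cm [-0.39 -0.16  4.23]
roll -1.53
```

View pics/v9.png

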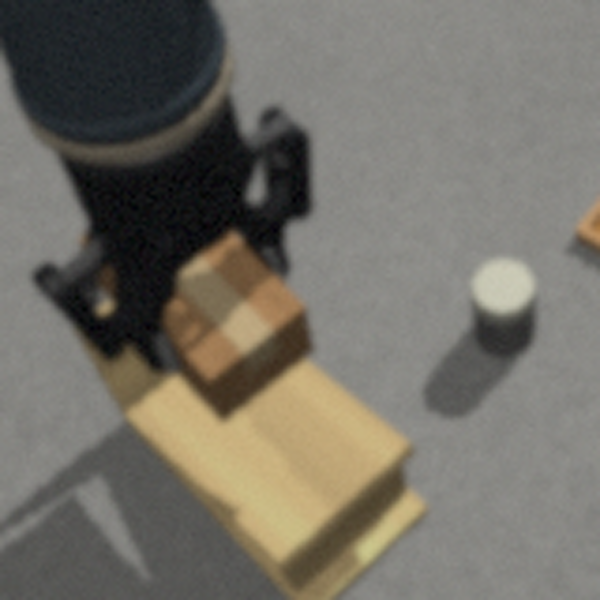

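```bash

python3 -m handwheel '{"dp":[[-1.2,-0.15,1.5],[0,0,1.5],[0,0,1.5],[0,0,0.8],[0,0,0]],"roll":[-1.5,0,0,0,0],"gripper":[1,1,1,1,1]}' |grep -E "ft|pos|gap"
python3 go.py .5885 -.3105 .072 93.4
```

```text
eef_pos: [0.584, -0.3051, 0.0828]
ft_force: [-1.0, 0.2, -3.3]
finger_gap: 0.675
t 34.3 pos [ 584.  -305.1   82.8] jaw 93.07 gap 0.675 F [-1.   0.2 -3.3] zaxis [ 0.043  0.014 -0.999]
dp cm [-0.38 -0.58  1.09]
roll -0.33
```

```bash

python3 -m handwheel '{"dp":[[-0.4,-0.6,0.4],[0,0,0.4],[0,0,0]],"roll":[-0.3,0,0],"gripper":[1,1,1]}' |grep -E "ft|pos|gap"
python3 -m handwheel '{"dp":[[0,0,0.3],[0,0,0]],"roll":[0,0],"gripper":[1,1]}' |grep -E "ft|pos|gap"
python3 go.py .5885 -.3105 .062 93.4
```

```text
eef_pos: [0.5888, -0.3114, 0.0752]
ft_force: [0.3, 0.8, -3.4]
finger_gap: 0.671
eef_pos: [0.5894, -0.3118, 0.0727]
ft_force: [-0.3, -0.2, -3.5]
finger_gap: 0.678
t 34.8 pos [ 589.4 -311.8   72.7] jaw 93.31 gap 0.678 F [-0.3 -0.2 -3.5] zaxis [ 0.045  0.012 -0.999]
dp cm [0.13 0.13 1.07]
roll -0.09
```

```bash

python3 -m handwheel '{"dp":[[0.1,0.1,0.3],[0,0,0]],"roll":[0,0],"gripper":[1,1]}' |grep -E "ft|pos|gap"
python3 -m handwheel '{"dp":[[0,0,0.3],[0,0,0]],"roll":[0,0],"gripper":[1,1]}' |grep -E "ft|pos|gap"
python3 -m handwheel '{"dp":[[0,0,0.3],[0,0,0]],"roll":[0,0],"gripper":[1,1]}' |grep -E "ft|pos|gap"
```

```text
eef_pos: [0.5884, -0.3121, 0.0706]
ft_force: [-0.0, 0.7, -3.2]
finger_gap: 0.677
eef_pos: [0.5877, -0.3124, 0.0686]
ft_force: [-0.2, 0.8, -2.9]
finger_gap: 0.678
eef_pos: [0.5867, -0.3125, 0.0663]
ft_force: [0.6, -0.3, -2.7]
finger_gap: 0.673
```

```bash

python3 -m handwheel '{"dp":[[-0.1,0.1,0.3],[0,0,0]],"roll":[0,0],"gripper":[1,1]}' |grep -E "ft|pos|gap"
python3 -m handwheel '{"dp":[[0,0,0.3],[0,0,0]],"roll":[0,0],"gripper":[1,1]}' |grep -E "ft|pos|gap"
python3 -m handwheel '{"dp":[[0,0,0.3],[0,0,0]],"roll":[0,0],"gripper":[1,1]}' |grep -E "ft|pos|gap"
```

```text
eef_pos: [0.586, -0.3125, 0.0638]
ft_force: [0.2, 0.5, -2.6]
finger_gap: 0.676
eef_pos: [0.585, -0.3125, 0.061]
ft_force: [0.0, 0.3, -2.5]
finger_gap: 0.676
eef_pos: [0.5846, -0.3124, 0.0587]
ft_force: [-0.3, -1.3, -3.1]
finger_gap: 0.674
```

```bash

python3 -m handwheel '{"dp":[[0,0,0.2],[0,0,0]],"roll":[0,0],"gripper":[1,1]}' |grep -E "ft|pos|gap"
python3 - <<'E'
from rig import bot
from h import *
S=bot.get_image("scene")
cv2.imwrite("pics/v10.png",cv2.resize(S["frame"][200:340,180:310,::-1],(557,600),interpolation=cv2.INTER_CUBIC))
E
```

```text
eef_pos: [0.585, -0.3123, 0.059]
ft_force: [1.7, 0.3, -3.2]
finger_gap: 0.674
```

View pics/v10.png

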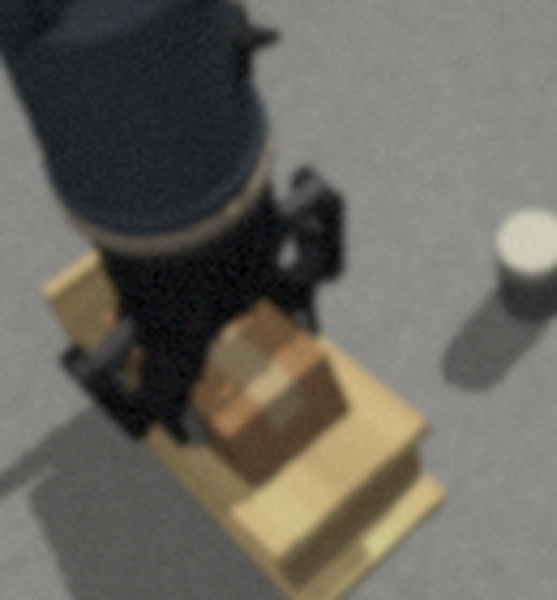

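```bash

python3 -m handwheel '{"dp":[[0,0,0.3],[0,0,0.3],[0,0,0]],"roll":[0,0,0],"gripper":[1,1,1]}' |grep -E "ft|pos|gap"
python3 -m handwheel '{"dp":[[0,0,0.3],[0,0,0.3],[0,0,0]],"roll":[0,0,0],"gripper":[1,1,1]}' |grep -E "ft|pos|gap"
```

```text
eef_pos: [0.5858, -0.3121, 0.0593]
ft_force: [0.5, 0.6, -3.4]
finger_gap: 0.677
eef_pos: [0.5868, -0.3121, 0.0592]
ft_force: [0.1, -0.4, -3.5]
finger_gap: 0.679
```

```bash

python3 -m handwheel '{"dp":[[0.25,0,0.08],[0.25,0,0.08],[0.25,0,0.08],[0.25,0,0.08],[0,0,0]],"roll":[0,0,0,0,0],"gripper":[1,1,1,1,1]}' |grep -E "ft|pos|gap"
python3 -m handwheel '{"dp":[[0.25,0,0.08],[0.25,0,0.08],[0.25,0,0.08]],"roll":[0,0,0],"gripper":[1,1,1]}' |grep -E "ft|pos|gap"
python3 -m handwheel '{"dp":[[0.25,0,0.08],[0.25,0,0.08]],"roll":[0,0],"gripper":[1,1]}' |grep -E "ft|pos|gap"
python3 go.py .5759 -.311 .0575 93.4
```

```text
eef_pos: [0.5857, -0.3119, 0.0583]
ft_force: [-6.6, -0.1, 7.5]
finger_gap: 0.672
eef_pos: [0.5858, -0.3119, 0.0583]
ft_force: [4.0, -0.0, 8.9]
finger_gap: 0.675
eef_pos: [0.586, -0.3119, 0.0583]
ft_force: [2.6, 0.3, 11.2]
finger_gap: 0.676
t 37.85 pos [ 586.  -311.9   58.3] jaw 93.19 gap 0.676 F [ 2.6  0.3 11.2] zaxis [ 0.084 -0.004 -0.996]
dp cm [ 1.    0.15 -0.01]
roll -0.21
```

```bash

python3 -m handwheel '{"dp":[[0,0,-0.4],[0,0,0]],"roll":[0,0],"gripper":[1,1]}' |grep -E "ft|pos|gap"
python3 -m handwheel '{"dp":[[0.5,0,0],[0,0,0]],"roll":[0,0],"gripper":[1,1]}' |grep -E "ft|pos|gap"
python3 go.py .5759 -.311 .0575 93.4
python3 -m handwheel '{"dp":[[0.5,0.1,0.05],[0,0,0]],"roll":[0,0],"gripper":[1,1]}' |grep -E "ft|pos|gap"
python3 go.py .5759 -.311 .0575 93.4
```

```text
eef_pos: [0.5857, -0.3115, 0.0611]
ft_force: [0.1, 0.1, -3.4]
finger_gap: 0.676
eef_pos: [0.5799, -0.3113, 0.0592]
ft_force: [-0.2, 0.9, -2.3]
finger_gap: 0.675
t 38.25 pos [ 579.9 -311.3   59.2] jaw 93.23 gap 0.675 F [-0.2  0.9 -2.3] zaxis [ 0.083 -0.001 -0.997]
dp cm [0.41 0.06 0.13]
roll -0.17
eef_pos: [0.5806, -0.3114, 0.0599]
ft_force: [-1.0, -0.4, -3.6]
finger_gap: 0.681
t 38.45 pos [ 580.6 -311.4   59.9] jaw 93.26 gap 0.681 F [-1.  -0.4 -3.6] zaxis [ 0.095 -0.002 -0.996]
dp cm [0.49 0.07 0.19]
roll -0.14
```

```bash
cat >> h.py <<'E'
def onbed(L,W,H,n0=0,s0=0,dy=0):
    P=[np.array([s0+a*L,dy+(b-.5)*W,n0+c*H]) for a in(0,1) for b in(0,1) for c in(0,1)]
    return [(B@P[i]+[0,0,.03],B@P[i^m]+[0,0,.03]) for i in range(8) for m in(1,2,4) if i<i^m]
M["bc"]=onbed(.11,.058,.045); M["sc"]=onbed(.08,.05,.04,.045)
E
python3 - <<'E'
from rig import bot
from h import *
import json
v=json.load(open("pose.json"))["bed"]; S=bot.get_image("scene"); k=5
im=cv2.resize(S["frame"][:,:,::-1],None,fx=k,fy=k,interpolation=cv2.INTER_CUBIC)
draw(S,im,"bc",v,0,k); draw(S,im,"bed",v,0,k,(0,255,0))
cv2.imwrite("pics/v11.png",im[210*k:330*k,180*k:310*k])
E
```

```text
(no output)
```

View pics/v11.png

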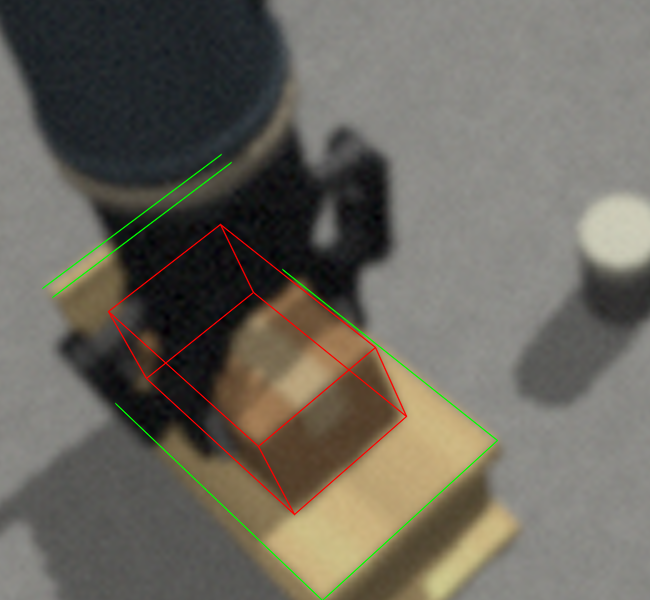

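The carton's far face matches the predicted outline for lying flat and against the backstop (front-face corners at about (293,513) and (405,415)). Releasing.

```bash

python3 -m handwheel '{"dp":[[0,0,0],[0,0,0],[0,0,0],[0,0,0],[0,0,-1],[0,0,-2],[0,0,-3],[0,0,-3],[0,0,0]],"roll":[0,0,0,0,0,0,0,0,0],"gripper":[0,-0.4,-0.7,-0.7,-0.7,-0.7,-0.7,-0.7,-0.7]}' |grep -E "ft|pos|gap"
python3 go.py .45 -.128 .15 82.2
python3 -c "
from rig import bot
print([round(float(v),1) for v in bot.read_state()['qpos']])"
```

```text
eef_pos: [0.5698, -0.3104, 0.1538]
ft_force: [0.3, 0.2, -0.3]
finger_gap: 0.851
t 39.4 pos [ 569.8 -310.4  153.8] jaw 93.31 gap 0.851 F [ 0.3  0.2 -0.3] zaxis [ 0.089 -0.001 -0.996]
dp cm [10.89 18.9  -0.71]
roll 11.11
[47.3, 35.9, -35.5, 95.9, 23.9, 51.0, 96.7]
```

```bash

python3 go.py .49 .0 .15 82.2
python3 -m handwheel '{"dp":[[0.6,2,0],[1,3,0],[1,3.5,0],[1,4,0],[1,4,0],[1,4,0],[1,4,0],[1,4,0],[0.6,2.5,0],[0,0,0]],"roll":[0,0,0,0,0,0,0,0,0,0],"gripper":[-0.7,-0.7,-0.7,-0.7,-0.7,-0.7,-0.7,-0.7,-0.7,-0.7]}' |grep -E "ft|pos|gap"
python3 go.py .345 .28 .15 82.2
python3 - <<'E'
from rig import bot
from h import *
import json
v=json.load(open("pose.json"))["bed"]; S=bot.get_image("scene");T=bot.get_image("top"); k=4
ims=[]
for p,(r0,r1,c0,c1) in((S,(200,330,180,290)),(T,(90,220,420,510))):
    im=cv2.resize(p["frame"][:,:,::-1],None,fx=k,fy=k,interpolation=cv2.INTER_CUBIC)
    draw(p,im,"bc",v,0,k); ims.append(im[r0*k:r1*k,c0*k:c1*k])
cv2.imwrite("pics/v12.png",np.hstack(ims))
E
```

```text
t 39.4 pos [ 569.8 -310.4  153.8] jaw 93.31 gap 0.851 F [ 0.3  0.2 -0.3] zaxis [ 0.089 -0.001 -0.996]
dp cm [ 6.17 31.45 -0.36]
roll 11.11
eef_pos: [0.4671, 0.003, 0.1473]
ft_force: [0.2, -0.2, -0.4]
finger_gap: 0.849
t 40.4 pos [467.1   3.  147.3] jaw 93.06 gap 0.849 F [ 0.2 -0.2 -0.4] zaxis [ 0.096 -0.005 -0.995]
dp cm [10.61 28.31 -1.57]
roll 10.86
```

View pics/v12.png

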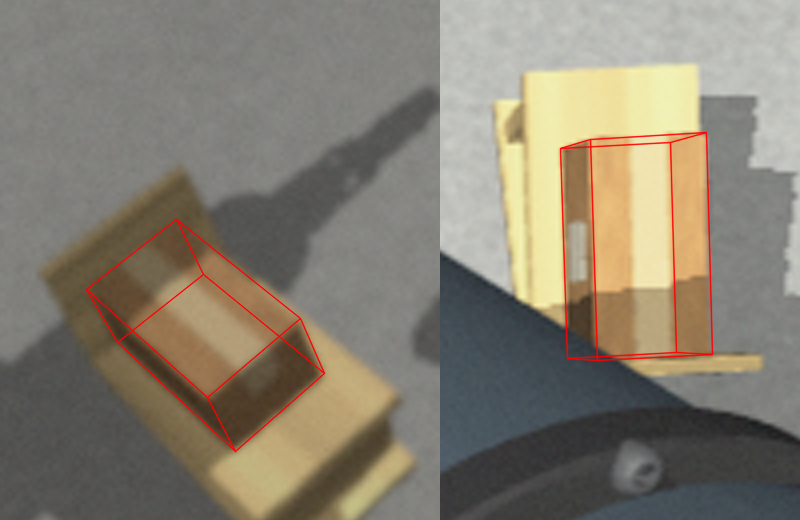

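The big carton lies on the predicted outline in both views. Here is a numeric check of its gap and centring, then on to the small carton.

```bash
cat >> h.py <<'E'
def bedfit(pics,bed,L,W,H,n0=0):
    "offset of a carton on the bed: s0 from the backstop, dy across, yaw; top outline only"
    G=[(p,grads(p)) for p in pics]; s=np.linspace(.05,.95,25)[:,None]
    c,n=np.cos(bed[2]),np.sin(bed[2]); R=np.array([[c,-n,0],[n,c,0],[0,0,1]])@B
    def f(v):
        y=np.array([[np.cos(v[2]),-np.sin(v[2]),0],[np.sin(v[2]),np.cos(v[2]),0],[0,0,1]]); tot=0
        for p,g in G:
            for a,b in rect(-L/2,L/2,W,H+n0):
                X=((a+(b-a)*s)@y.T+[v[0]+L/2,v[1],0])@R.T+[bed[0],bed[1],.03]
                uv=proj(p,X); d=uv[-1]-uv[0]; l=np.hypot(*d); m=np.array([-d[1],d[0]])/l; q=[uv[:,1],uv[:,0]]
                tot-=l*sum(np.minimum(abs(map_coordinates(gx,q,order=1)*m[0]+map_coordinates(gy,q,order=1)*m[1]),15).mean() for gx,gy in g)/100
        return tot
    o=DE(f,[(-.015,.02),(-.015,.015),(-.15,.15)],seed=1,popsize=20,tol=1e-6,maxiter=100)
    return np.r_[o.x[:2]*1000,np.degrees(o.x[2]),o.fun].round(1)
E
python3 - <<'E'
from rig import bot
from h import *
import json
v=json.load(open("pose.json"))["bed"]; S=bot.get_image("scene");T=bot.get_image("top")
for P in([S,T],[S],[T]): print(bedfit(P,v,.11,.058,.045), np.round(fit(P,"bed",v[0],v[1],v[2],.01,0,5)[0],4))
for P in([S,T],[S],[T]): x=fit(P,"small_carton",.3275,.2857,np.radians(-7.8),.01,0,10)[0]; print(np.round(x,4))
E
python3 -m handwheel '{"dp":[[0.8,2,0],[1.5,4,-0.2],[1.5,4,-0.2],[1.5,4,-0.2],[1.5,4,-0.2],[1.5,4,-0.2],[1.3,3.5,-0.2],[0.7,2,-0.2],[0,0,0],[0,0,0],[0,0,0]],"roll":[0,0,0,0,0,0,0,0,5.4,5.4,0],"gripper":[-0.7,-0.7,-0.7,-0.7,-0.7,-0.7,-0.7,-0.7,-0.7,-0.7,-0.7]}' |grep -E "ft|pos|gap"
python3 go.py .336 .2845 .07 82.2
python3 -c "
from rig import bot
print([round(float(v),1) for v in bot.read_state()['qpos']])"
```

```text
[  1.5   0.3  -0.4 -72.7] [ 0.5156 -0.316   0.0666]
[  1.5   0.3  -0.1 -29.1] [ 0.5163 -0.3144  0.0587]
[ -0.4   0.1  -1.1 -43.7] [ 0.5154 -0.3162  0.0671]
[ 0.3269  0.2856 -0.1385]
[ 0.3282  0.2844 -0.1548]
[ 0.3269  0.2856 -0.138 ]
eef_pos: [0.3611, 0.2686, 0.1468]
ft_force: [1.5, 0.1, -1.3]
finger_gap: 0.851
t 41.7 pos [361.1 268.6 146.8] jaw 79.7 gap 0.851 F [ 1.5  0.1 -1.3] zaxis [ 0.096 -0.008 -0.995]
dp cm [3.48 1.04 7.39]
roll -2.5
[-22.3, 20.9, -31.6, 124.1, 25.7, 37.7, 7.4]
```

```bash

python3 -m handwheel '{"dp":[[1.7,0.5,1.5],[1.7,0.5,1.8],[0,0,2],[0,0,1.5],[0,0,0]],"roll":[-2.5,0,0,0,0],"gripper":[-0.7,-0.7,-0.7,-0.7,-0.7]}' |grep -E "ft|pos|gap"
python3 go.py .336 .2845 .01 82.2
python3 -c "
from rig import bot
print([round(float(v),1) for v in bot.read_state()['qpos']])"
```

```text
eef_pos: [0.3403, 0.2805, 0.0738]
ft_force: [0.1, 0.4, -0.5]
finger_gap: 0.853
t 42.2 pos [340.3 280.5  73.8] jaw 82.42 gap 0.853 F [ 0.1  0.4 -0.5] zaxis [ 0.098 -0.009 -0.995]
dp cm [1.1  0.32 6.31]
roll 0.22
[-31.6, 27.4, -24.7, 130.0, 37.6, 26.7, -5.3]
```

```bash

python3 -m handwheel '{"dp":[[0.7,0.3,1.3],[0.1,0,1.3],[0.1,0,1.3],[0,0,1.3],[0,0,0.6],[0,0,0]],"roll":[0,0,0,0,0,0],"gripper":[-0.7,-0.7,-0.7,-0.7,-0.7,-0.7]}' |grep -E "ft|pos|gap"
python3 go.py .338 .2845 .009 82.2
python3 -c "
from rig import bot
print([round(float(v),1) for v in bot.read_state()['qpos']])"
```

```text
eef_pos: [0.3432, 0.2822, 0.016]
ft_force: [0.1, -0.7, -0.3]
finger_gap: 0.85
t 42.8 pos [343.2 282.2  16. ] jaw 82.44 gap 0.85 F [ 0.1 -0.7 -0.3] zaxis [ 0.102 -0.009 -0.995]
dp cm [0.61 0.16 0.65]
roll 0.24
[-39.8, 33.7, -13.9, 132.6, 49.1, 16.7, -16.2]
```

```bash

python3 -m handwheel '{"dp":[[0.6,0.2,0.5],[0,0,0.2],[0,0,0],[0,0,0],[0,0,0],[0,0,0],[0,0,0]],"roll":[0,0,0,0,0,0,0],"gripper":[-0.7,-0.7,1,1,1,1,1]}' 25 |grep -E "ft|pos|gap"
python3 go.py .338 .2845 .009 82.2
python3 -m handwheel '{"dp":[[0,0,-0.5],[0,0,-1],[0,0,-2],[0,0,0]],"roll":[0,0,0,0],"gripper":[1,1,1,1]}' |grep -E "ft|pos|gap"
```

```text
eef_pos: [0.341, 0.2843, 0.0111]
ft_force: [0.1, 0.5, -2.1]
finger_gap: 0.579
t 43.5 pos [341.  284.3  11.1] jaw 82.36 gap 0.579 F [ 0.1  0.5 -2.1] zaxis [ 0.105 -0.008 -0.994]
dp cm [ 0.32 -0.02  0.17]
roll 0.16
eef_pos: [0.3365, 0.2841, 0.0472]
ft_force: [0.5, 0.6, -1.9]
finger_gap: 0.581
```

```bash

python3 -m handwheel '{"dp":[[0,0,-2],[0,0,-3],[0,0,-3],[0,0,-3],[0,0,0],[0,0,0],[0,0,0]],"roll":[0,0,0,0,-5.5,-5.5,0],"gripper":[1,1,1,1,1,1,1]}' |grep -E "ft|pos|gap"
python3 go.py .5 .02 .16 93.4
```

```text
eef_pos: [0.3247, 0.2838, 0.1594]
ft_force: [0.1, 0.1, -2.0]
finger_gap: 0.583
t 44.6 pos [324.7 283.8 159.4] jaw 93.58 gap 0.583 F [ 0.1  0.1 -2. ] zaxis [ 0.103 -0.011 -0.995]
dp cm [-15.72 -27.42   2.05]
roll 0.18
```

```bash

python3 -m handwheel '{"dp":[[-1.1,-2,0.1],[-2,-3.4,0.25],[-2,-3.4,0.25],[-2,-3.4,0.25],[-2,-3.4,0.25],[-2,-3.4,0.25],[-2,-3.4,0.25],[-2,-3.4,0.25],[0,0,0]],"roll":[0,0,0,0,0,0,0,0,0],"gripper":[1,1,1,1,1,1,1,1,1]}' |grep -E "ft|pos|gap"
python3 go.py .562 -.3125 .16 93.4
```

```text
eef_pos: [0.4956, 0.0243, 0.1555]
ft_force: [-0.5, 0.4, -3.5]
finger_gap: 0.581
t 45.5 pos [495.6  24.3 155.5] jaw 92.22 gap 0.581 F [-0.5  0.4 -3.5] zaxis [ 0.1   -0.01  -0.995]
dp cm [ -5.3  -33.92   0.56]
roll -1.18
```

```bash

python3 -m handwheel '{"dp":[[-0.4,-2.2,0],[-0.6,-3.8,0.05],[-0.6,-3.8,0],[-0.6,-3.8,0.05],[-0.6,-3.8,0],[-0.6,-3.8,0.05],[-0.6,-3.8,0],[-0.6,-3.8,0],[-0.6,-3.3,0],[0,0,0]],"roll":[0,0,0,0,0,0,0,0,-1.2,0],"gripper":[1,1,1,1,1,1,1,1,1,1]}' |grep -E "ft|pos|gap"
python3 go.py .562 -.3125 .13 93.4
```

```text
eef_pos: [0.555, -0.3066, 0.1538]
ft_force: [0.2, -0.1, -2.6]
finger_gap: 0.578
t 46.5 pos [ 555.  -306.6  153.8] jaw 91.87 gap 0.578 F [ 0.2 -0.1 -2.6] zaxis [ 0.089 -0.009 -0.996]
dp cm [-0.47 -0.58  2.44]
roll -1.53
```

```bash

python3 -m handwheel '{"dp":[[-0.5,-0.6,0.8],[0,0,1],[0,0,0.8],[0,0,0]],"roll":[-1.5,0,0,0],"gripper":[1,1,1,1]}' |grep -E "ft|pos|gap"
python3 go.py .562 -.3125 .115 93.4
python3 -m handwheel '{"dp":[[0,0,0.4],[0,0,0]],"roll":[0,0],"gripper":[1,1]}' |grep -E "ft|pos|gap"
python3 go.py .562 -.3125 .105 93.4
```

```text
eef_pos: [0.562, -0.3103, 0.1232]
ft_force: [-0.5, 0.3, -2.7]
finger_gap: 0.584
t 46.9 pos [ 562.  -310.3  123.2] jaw 93.32 gap 0.584 F [-0.5  0.3 -2.7] zaxis [ 0.085 -0.006 -0.996]
dp cm [ 0.08 -0.21  0.82]
roll -0.08
eef_pos: [0.5624, -0.3084, 0.1185]
ft_force: [-0.5, -0.3, -3.1]
finger_gap: 0.583
t 47.1 pos [ 562.4 -308.4  118.5] jaw 93.44 gap 0.583 F [-0.5 -0.3 -3.1] zaxis [ 0.084 -0.005 -0.996]
dp cm [ 0.18 -0.39  1.34]
roll 0.04
```

```bash

python3 -m handwheel '{"dp":[[0.1,-0.5,0.4],[0,0,0.3],[0,0,0]],"roll":[0,0,0],"gripper":[1,1,1]}' |grep -E "ft|pos"
python3 -m handwheel '{"dp":[[0,0,0.3],[0,0,0]],"roll":[0,0],"gripper":[1,1]}' |grep -E "ft|pos"
python3 -m handwheel '{"dp":[[0,0,0.3],[0,0,0]],"roll":[0,0],"gripper":[1,1]}' |grep -E "ft|pos"
python3 go.py .562 -.3125 .100 93.4
```

```text
eef_pos: [0.5628, -0.3136, 0.1117]
ft_force: [0.5, 0.4, -2.2]
eef_pos: [0.5631, -0.3139, 0.1087]
ft_force: [-0.1, 0.5, -2.7]
eef_pos: [0.5631, -0.3142, 0.1067]
ft_force: [-0.3, 0.5, -2.6]
t 47.8 pos [ 563.1 -314.2  106.7] jaw 93.42 gap 0.581 F [-0.3  0.5 -2.6] zaxis [ 0.085 -0.008 -0.996]
dp cm [0.16 0.19 0.66]
roll 0.02
```

```bash

python3 -m handwheel '{"dp":[[0,0.2,0.3],[0,0,0]],"roll":[0,0],"gripper":[1,1]}' |grep -E "ft|pos"
python3 -m handwheel '{"dp":[[0,0,0.3],[0,0,0]],"roll":[0,0],"gripper":[1,1]}' |grep -E "ft|pos"
python3 -m handwheel '{"dp":[[0,0,0.3],[0,0,0]],"roll":[0,0],"gripper":[1,1]}' |grep -E "ft|pos"
python3 -m handwheel '{"dp":[[0,0,0.3],[0,0,0]],"roll":[0,0],"gripper":[1,1]}' |grep -E "ft|pos"
```

```text
eef_pos: [0.5626, -0.3144, 0.1055]
ft_force: [0.2, -1.0, -3.0]
eef_pos: [0.5621, -0.3148, 0.1038]
ft_force: [-0.4, 0.7, -1.5]
eef_pos: [0.5614, -0.3149, 0.1019]
ft_force: [-0.3, -0.1, -1.2]
eef_pos: [0.5606, -0.3151, 0.0996]
ft_force: [-0.3, -0.4, -1.4]
```

```bash

python3 -m handwheel '{"dp":[[0,0.2,0.3],[0,0,0]],"roll":[0,0],"gripper":[1,1]}' |grep -E "ft|pos"
python3 -m handwheel '{"dp":[[0,0,0.3],[0,0,0]],"roll":[0,0],"gripper":[1,1]}' |grep -E "ft|pos"
python3 -m handwheel '{"dp":[[0,0,0.3],[0,0,0]],"roll":[0,0],"gripper":[1,1]}' |grep -E "ft|pos"
python3 go.py .5474 -.3129 .0936 93.4
```

```text
eef_pos: [0.5598, -0.3151, 0.0975]
ft_force: [-0.6, 1.0, -1.5]
eef_pos: [0.5594, -0.3155, 0.0956]
ft_force: [-1.2, 0.4, -1.2]
eef_pos: [0.5597, -0.3156, 0.0959]
ft_force: [0.6, 0.6, -3.1]
t 49.2 pos [ 559.7 -315.6   95.9] jaw 93.03 gap 0.584 F [ 0.6  0.6 -3.1] zaxis [ 0.082 -0.022 -0.996]
dp cm [1.23 0.34 0.12]
roll -0.37
```

```bash

python3 -m handwheel '{"dp":[[0,0.2,-0.4],[0,0,0]],"roll":[0,0],"gripper":[1,1]}' |grep -E "ft|pos"
python3 -m handwheel '{"dp":[[0.5,0.2,0],[0,0,0]],"roll":[-0.3,0],"gripper":[1,1]}' |grep -E "ft|pos"
python3 go.py .5474 -.3129 .0936 93.4
python3 -m handwheel '{"dp":[[0.5,0.1,0],[0,0,0]],"roll":[0,0],"gripper":[1,1]}' |grep -E "ft|pos"
python3 go.py .5474 -.3129 .0936 93.4
```

```text
eef_pos: [0.5599, -0.3129, 0.0995]
ft_force: [1.0, 0.7, -2.1]
eef_pos: [0.5545, -0.3106, 0.0979]
ft_force: [-0.3, 0.4, -2.3]
t 49.6 pos [ 554.5 -310.6   97.9] jaw 93.41 gap 0.583 F [-0.3  0.4 -2.3] zaxis [ 0.082 -0.021 -0.996]
dp cm [ 0.75 -0.18  0.38]
roll 0.01
eef_pos: [0.549, -0.3097, 0.0969]
ft_force: [0.0, 0.3, -2.0]
t 49.8 pos [ 549.  -309.7   96.9] jaw 93.42 gap 0.585 F [ 0.   0.3 -2. ] zaxis [ 0.082 -0.02  -0.996]
dp cm [ 0.21 -0.3   0.32]
roll 0.02
```

```bash

python3 -m handwheel '{"dp":[[0.2,-0.35,0],[0,0,0]],"roll":[0,0],"gripper":[1,1]}' |grep -E "ft|pos"
python3 -m handwheel '{"dp":[[0.3,0,0.1],[0,0,0]],"roll":[0,0],"gripper":[1,1]}' |grep -E "ft|pos"
python3 go.py .5474 -.3129 .0936 93.4
python3 -m handwheel '{"dp":[[0.3,0,0.1],[0,0,0]],"roll":[0,0],"gripper":[1,1]}' |grep -E "ft|pos"
python3 go.py .5474 -.3129 .0936 93.4
```

```text
eef_pos: [0.5487, -0.3126, 0.0972]
ft_force: [0.6, -0.7, -3.3]
eef_pos: [0.5487, -0.3128, 0.0973]
ft_force: [-0.7, 0.0, -2.7]
t 50.2 pos [ 548.7 -312.8   97.3] jaw 93.46 gap 0.58 F [-0.7  0.  -2.7] zaxis [ 0.091 -0.019 -0.996]
dp cm [0.17 0.01 0.36]
roll 0.06
eef_pos: [0.5487, -0.313, 0.0974]
ft_force: [-0.9, -0.4, -1.7]
t 50.4 pos [ 548.7 -313.    97.4] jaw 93.48 gap 0.582 F [-0.9 -0.4 -1.7] zaxis [ 0.097 -0.02  -0.995]
dp cm [0.16 0.03 0.37]
roll 0.08
```

```bash

python3 -m handwheel '{"dp":[[0,0,0.3],[0,0,0]],"roll":[0,0],"gripper":[1,1]}' |grep -E "ft|pos"
python3 -m handwheel '{"dp":[[0,0,0.3],[0,0,0]],"roll":[0,0],"gripper":[1,1]}' |grep -E "ft|pos"
python3 -m handwheel '{"dp":[[0,0,0.3],[0,0,0]],"roll":[0,0],"gripper":[1,1]}' |grep -E "ft|pos"
python3 go.py .5474 -.3129 .0936 93.4
```

```text
eef_pos: [0.5493, -0.3133, 0.0945]
ft_force: [2.6, 1.0, -2.6]
eef_pos: [0.5499, -0.3135, 0.093]
ft_force: [0.4, 1.2, 0.2]
eef_pos: [0.5499, -0.3136, 0.0933]
ft_force: [1.7, 0.5, -3.7]
t 51.0 pos [ 549.9 -313.6   93.3] jaw 93.44 gap 0.577 F [ 1.7  0.5 -3.7] zaxis [ 0.099 -0.024 -0.995]
dp cm [ 0.24  0.08 -0.06]
roll 0.04
```

```bash

python3 -m handwheel '{"dp":[[0.3,0.05,0],[0.3,0,0]],"roll":[0,0],"gripper":[1,1]}' |grep -E "ft|pos"
python3 - <<'E'
from rig import bot
from h import *
import json
v=json.load(open("pose.json"))["bed"]; S=bot.get_image("scene"); k=5
print(bedfit([S],v,.08,.05,.04,.045))
im=cv2.resize(S["frame"][:,:,::-1],None,fx=k,fy=k,interpolation=cv2.INTER_CUBIC)
draw(S,im,"sc",v,0,k); draw(S,im,"bc",v,0,k,(0,255,0))
cv2.imwrite("pics/v13.png",im[200*k:320*k,180*k:310*k])
E
```

```text
eef_pos: [0.5495, -0.3136, 0.0944]
ft_force: [11.0, 1.5, -4.1]
[  0.5  -0.1   2.5 -20.7]
```

View pics/v13.png

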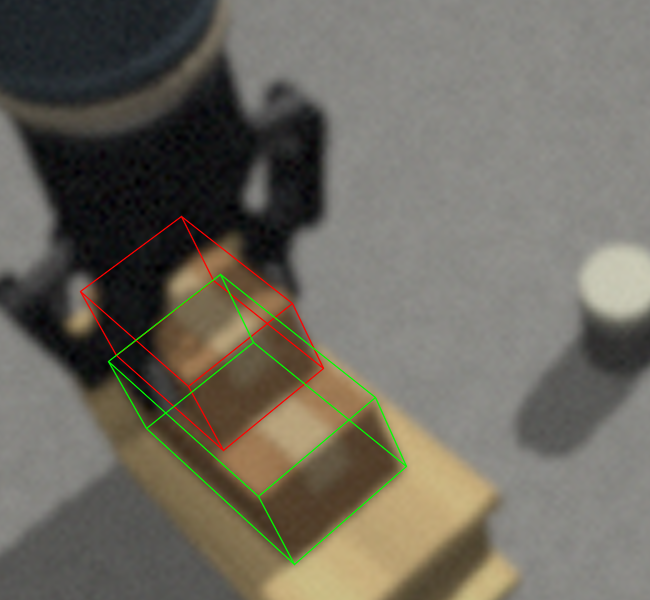

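The small carton's far face sits on its predicted outline, and the push stalled at 11 N against the backstop. Easing off and releasing.

```bash

python3 -m handwheel '{"dp":[[0,0,0.2],[0,0,0],[0,0,0],[0,0,0],[0,0,0],[0,0,-1],[0,0,-2],[0,0,-3],[0,0,-3],[0,0,0]],"roll":[0,0,0,0,0,0,0,0,0,0],"gripper":[1,0.2,-0.3,-0.7,-0.7,-0.7,-0.7,-0.7,-0.7,-0.7]}' |grep -E "ft|pos|gap"
python3 -m handwheel '{"dp":[[0.5,2,-0.5],[0.5,3,-1],[0.5,3.5,-1],[0.5,4,0],[0.5,4,0],[0.5,4,0],[0.5,4,0],[0.5,3,0],[0.3,2,0],[0,0,0]],"roll":[0,0,0,0,0,0,0,0,0,0],"gripper":[-0.7,-0.7,-0.7,-0.7,-0.7,-0.7,-0.7,-0.7,-0.7,-0.7]}' |grep -E "ft|pos|gap"
python3 - <<'E'
from rig import bot
from h import *
import json
v=json.load(open("pose.json"))["bed"]; S=bot.get_image("scene");T=bot.get_image("top"); k=4
for P in([S,T],[S],[T]): print(bedfit(P,v,.08,.05,.04,.045),bedfit(P,v,.11,.058,.045))
ims=[]
for p,(r0,r1,c0,c1) in((S,(190,330,180,290)),(T,(90,230,420,510))):
    im=cv2.resize(p["frame"][:,:,::-1],None,fx=k,fy=k,interpolation=cv2.INTER_CUBIC)
    draw(p,im,"sc",v,0,k); ims.append(im[r0*k:r1*k,c0*k:c1*k])
cv2.imwrite("pics/v14.png",np.hstack(ims))
E
```

```text
eef_pos: [0.5362, -0.3113, 0.1842]
ft_force: [0.1, 0.7, -0.1]
finger_gap: 0.848
eef_pos: [0.4691, -0.0107, 0.1979]
ft_force: [-0.0, 0.2, 0.4]
finger_gap: 0.85
[  1.1  -0.4   0.5 -62.8] [  1.    1.8  -1.6 -68.6]
[  1.9  -1.3   1.4 -26.9] [  2.9  -8.   -1.3 -30. ]
[  0.9   0.1   0.3 -36.6] [  0.3   1.9  -1.5 -43.7]
```

View pics/v14.png

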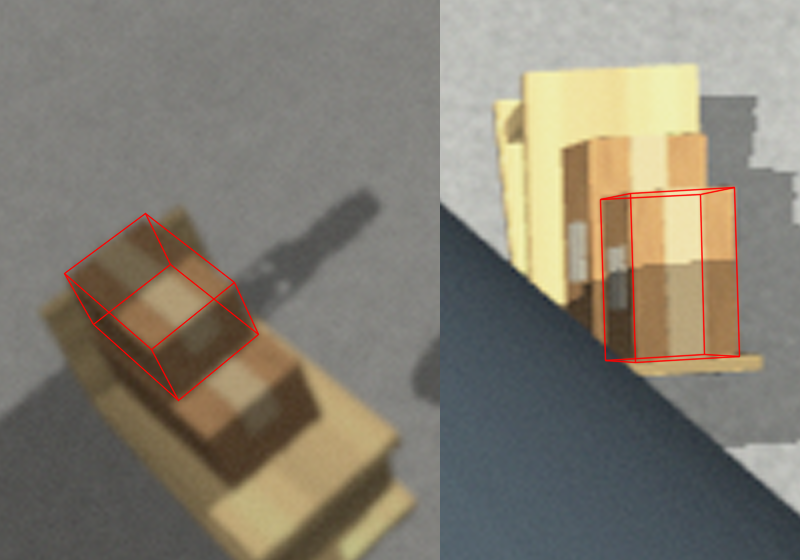

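Both cartons lie on the slope, stacked and aligned with the predicted outline in both views, about 1 mm from the modelled backstop face. One last numeric and picture check of the tiles and pots before handing in.

```bash
python3 - <<'E'
from rig import bot
from h import *
S=bot.get_image("scene");T=bot.get_image("top")
for n in("left_pot","right_pot"):
    print(n,[back(p,d[0]["at"],0)[:2].round(3) for p in(S,T) for d in[bot.pinpoint(p,n)] if d])
for n,x,y,z in(("large_hexagon",.5724,.3594,.004),("small_hexagon",.586,.292,.004),("picket",.64,.004,.004)):
    r=fit([S],n,x,y,0,.012,z,60); print(n,r[0].round(3),round(r[1],1))
cv2.imwrite("pics/v15.png",cv2.resize(S["frame"][100:340,180:500,::-1],(800,600),interpolation=cv2.INTER_CUBIC))
s=bot.read_state(); print(s["t"],s["eef_pos"],s["ft_force"])
E
```

```text
left_pot [array([0.596, 0.163]), array([0.599, 0.161])]
right_pot [array([ 0.613, -0.15 ])]
large_hexagon [0.573 0.358 0.525] -20.5
small_hexagon [ 0.586  0.294 -0.389] -15.8
picket [0.638 0.003 0.071] -28.4
53.65 [ 0.46988327 -0.0146163   0.19743513] [-0.04922299  0.14155981 -0.41603979]
```

View pics/v15.png

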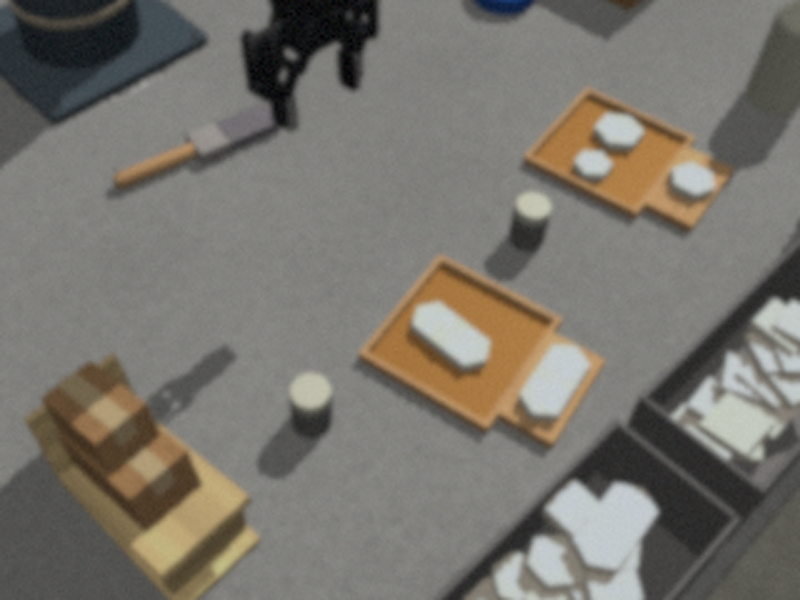

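Everything looks in place, but the left pot now reads about 7 mm from before. I'll compare the pots against the first picture by template matching.

```bash
python3 - <<'E'
from rig import bot
import cv2, numpy as np
for n in("scene","top"):
    a=cv2.imread(f"pics/{n}0.png"); b=bot.get_image(n)["frame"][:,:,::-1].copy()
    for nm,c in(("left",{"scene":(392,186),"top":(240,141)}[n]),("right",{"scene":(305,262),"top":(389,136)}[n])):
        u,w=c; t=a[w-14:w+14,u-12:u+12]; m=cv2.matchTemplate(b[w-24:w+24,u-22:u+22],t,cv2.TM_CCOEFF_NORMED)
        _,s,_,l=cv2.minMaxLoc(m); print(n,nm,"shift px",l[0]-10,l[1]-10,round(s,3))
E
```

```text
scene left shift px 0 0 0.998
scene right shift px 0 0 0.999
top left shift px 0 0 0.945
top right shift px 10 -10 0.129
```

Neither pot has moved in the scene view, and the left one matches in the top view too; the arm hides the right one there. Handing in.

```bash
python3 -c "
from rig import bot
print(bot.job_done())"
```

```text
the job is handed in; nothing more can be done
None
```

The bench is cleared and the job is handed in at about 54 s of the 131 s allowed; no verdict was reported. The tiles went down first, then the big carton, then the small one on top.

- **Tiles:** The last picture shows both hexagons flat and apart in the hexagon tray, and the picket flat in its tray. Outline fits put them within a few mm of where I aimed.
- **Cartons:** Both lie on the slope, stacked, with their length running up it. Fits from the two cameras put both about 1 mm from the modelled backstop face, which is within calibration error. I felt each one stop against the backstop while pushing it back.
- **Centring:** The small carton is centred to about 0.5 mm. The big one fitted to 0.3 mm before stacking and about 2 mm after, when it was partly hidden; the scene camera alone then gave −8 mm, which I took as a bad fit because of that.
- **Pots:** The network read the left pot about 7 mm from its first position. Matching against the first pictures showed no shift for either pot in the scene view. The left pot also matched in the top view, where the arm hid the right one.
- **Forces and drift:** The largest force I read was about 11 N. The tool tilted by up to about 6° during the work and could not be squared up, but the placings show no effect from it.

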